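Kit the parts shuttle: brake, cover, brackets

ROBOT

A 6-joint arm with a two-finger parallel gripper is mounted at the origin on the work surface. World frame = base frame: x ahead of the robot, y to its left, z up, the work surface at z = 0. Lengths are in m, angles in rad, forces in N, time in s.
With the tool pointing down it reaches from about 0.325 to 0.85 m from the base axis. Payload 15.5 kg.
Tool frame: the origin (TCP) lies at the very end of the fingers, on their centre line; the grasp point (between the pads) lies ctrl.grasp_offset behind it (ctrl.grasp_offset is the distance from the TCP to the grasp point, in m); z points along the fingers, y is the line along which they close (so a half turn about z gives the same grasp; the last joint's range is limited). The gripper opens to 91 mm and grips with 3 to 60 N. Pads are 32 mm wide; open, the fingers measure 118 mm over their backs; the gripper's body (76 mm by 178 mm) begins 60 mm behind the grasp point.
Start: joints at [-1.375, 0.494, 1.345, -0, 1.302, -0.096], TCP at [0.18, -0.599, 0.18] pointing down, gripper open.
Joint ranges: [-2.91, 2.91], [-0.82, 2.16], [0.22, 2.67], [-1.22, 4.37], [0.12, 2.79], [-3.08, 3.08]. Speed limits (rad/s): [1.89, 1.89, 2.57, 3.01, 3.01, 3.01].

INTERFACE

Orientations are given as [roll, pitch, yaw] about the fixed x, y, z axes, in that order (R = Rz(yaw) Ry(pitch) Rx(roll)).
In Python, from workcell import ctrl gives the robot as it stands. The module is installed in compiled form; this text tells all that it offers.
- The arm moves only by the tool move_arm, never from a script. Its argument "plan" is a list of rows, each an object with "slide": the shift along the tool's x, y, z in m, a list of three; "rotation": the turn, a rotation vector about the tool's x, y, z in rad, a list of three; "grip": the closure in counts, from 0 (fully open) to 255 (shut). A call has 1 to 12 rows; each row shifts and turns the commanded pose from where the row before left it, along the tool's axes as they then stand; what a row does not reach is not made up. A row lasts 1/10 s, in which the tool goes at most 50 mm and 8.59 degrees, less where a joint would pass 70% of its speed; a pose out of reach is approached as far as the arm can. A call with a gripper value outside its range is refused whole. The fingers move at their own pace and stop on an object; the grip force is fixed at half the most. Time passes only in rows, so rows that do not move let the fingers close. It gives the time, the measured TCP pose, the force, the opening and the grip force at its end, in the units of the state.
- ctrl.observe(): the state, without advancing time (a new reading comes with each control period).
- ctrl.capture(name): name is "scene" or "top" or "wrist"; returns the picture (480x640x3 uint8, red, green, blue); there is no depth.
- ctrl.camera_model(name): a dict with "intrinsics" (3x3 intrinsics, pixels), "rvec" (rotation vector, rad) and "tvec" (3), from world to camera coordinates, as OpenCV has them; the wrist camera has in their place "mount" (4x4, takes a point from camera to tool coordinates, whose origin is the TCP and whose axes are the flange's). Camera axes: x right, y down, z forward; pixel columns grow to the right and rows downward; lengths in m; the calibration is good to about 2 mm. A picture is of the moment at which its call begins: read the wrist's pose just before it. camera_model takes no time and is no camera call.
- ctrl.close_job(): hands the job in; it is judged then, once.
The state is a dict: "time": time; "joint_pos": joint angles; "dq": joint speeds; "tau": joint torques, N m; "tool_pos": TCP position; "tcp_rot": TCP orientation; "wrist_force": force on the tool from outside, world axes, zero at the start; "wrist_torque": the same for the moment, N m; "gripper_width": opening from 0.0 (shut) to 1.0 (fully open); "grasp_force": force on a finger pad.
Only numpy, scipy, OpenCV 4.12 (cv2) and the standard library are available. Lean on these libraries where they do the work, as an engineer would, in place of code of your own. Each camera call takes 0.05 s, during which the arm holds its last target. There are 200 camera calls.

TASK

Push the blue shuttle's red brake lever fully down so it cannot roll, then lift the cover plate off its two pins and lay it flat in the middle of the black mat. Stand every steel bracket that is on the bench inside the shuttle's tray, feet down, and seat the cover back flat on the rim over both pins. Only then flick the brake lever fully up again to release it; keep the brake locked until that point and do not disturb the can, screwdriver or wrench.

Things in the scene. Friction and masses are not known exactly. Their poses are not given: they have to be found in the camera images.
- shuttle: Blue four-wheel parts shuttle, fixed on the bench during this job. Origin: centre of its underside, at bench height; x across, y along it, z up. Outside 90 (x) by 286 (y) mm, rim 108 mm above the bench. Two steel pins, 8 mm across with tapered tips, stand 16 mm above the rim at x = 0, y = +131 and -131 mm. The brake lever sticks out of the -y end.
- shuttle_floor (a point): Centre of the floor of the shuttle's open tray, 52 mm above the bench, axes as the shuttle's. Tray inside 80 (x) by 242 (y) mm, 56 mm deep below the rim; side walls 5 mm, end blocks 22 mm thick. Room for four brackets side by side along y, their lugs along x, about 54 mm apart
- cover_seat (a point): Point fixed to the shuttle, axes as the shuttle's, where the cover's point cover_grip lies when the cover is fully seated: on the shuttle's centre line, 133 mm above the bench (25 mm above the rim).
- brake (a joint): Brake lever angle, rad: 0 = fully up (released; it slopes up 0.6 rad from level, away from the shuttle), 0.75 = fully down (locked; it slopes down 0.15 rad). Starts near 0. It stays where it is left; about 4 N at the pedal moves it (friction 0.28 N m), with rigid stops at both ends.
- brake_hinge (a point): Hinge of the brake lever, fixed to the shuttle at x 0, y -150 mm, 80 mm above the bench; the hinge axis is the shuttle's x. The lever runs 100 mm from here towards the shuttle's -y.
- brake_pedal (a point): Middle of the red pedal at the lever's end, 80 mm from the hinge along the lever. Pedal 24 mm wide (along the hinge axis), 40 mm long, 10 mm thick. It can be pushed from above, or pinched across its 24 mm width and swung up, turning between the fingers. Clear space beside and below it
- cover_grip (a point): Loose aluminium cover plate, 96 (x) by 286 (y) by 5 mm, 0.32 kg, first seated on the shuttle. This point: plate's centre, 25 mm above its underside, inside the upright yellow grip bar, which is 14 mm thick (x), 70 mm long (y), from 5 to 41 mm above the underside. Square 13 mm holes at y = +131 and -131 mm go over the pins, either way round. z is up
- mat: Black rubber mat fixed on the bench, 130 (x) by 300 (y) by 4 mm; origin at the centre of its underside. Resting place for the cover while the tray is open; lying on it, cover_grip is 29 mm above the bench.
- bracket0_mid (a point): Loose steel pivot bracket, 48 mm high, about 0.26 kg; this point is its centre, 24 mm above its underside. Foot 64 (x) by 40 (y) by 8 mm; on it an upright lug 46 mm long (x), 8 mm thick (y), from 8 to 48 mm high, to be gripped across its thickness. z is up when it stands. Two to four are present; absent ones always read None.
- bracket1_mid (a point): Loose steel pivot bracket, 48 mm high, about 0.26 kg; this point is its centre, 24 mm above its underside. Foot 64 (x) by 40 (y) by 8 mm; on it an upright lug 46 mm long (x), 8 mm thick (y), from 8 to 48 mm high, to be gripped across its thickness. z is up when it stands. Two to four are present; absent ones always read None.
- bracket2_mid (a point): Loose steel pivot bracket, 48 mm high, about 0.26 kg; this point is its centre, 24 mm above its underside. Foot 64 (x) by 40 (y) by 8 mm; on it an upright lug 46 mm long (x), 8 mm thick (y), from 8 to 48 mm high, to be gripped across its thickness. z is up when it stands. Two to four are present; absent ones always read None.
- bracket3_mid (a point): Loose steel pivot bracket, 48 mm high, about 0.26 kg; this point is its centre, 24 mm above its underside. Foot 64 (x) by 40 (y) by 8 mm; on it an upright lug 46 mm long (x), 8 mm thick (y), from 8 to 48 mm high, to be gripped across its thickness. z is up when it stands. Two to four are present; absent ones always read None.
- can_mid (a point): Bystander: orange spray can, 60 mm across, 160 mm tall; point half-way up. Leave alone.
- driver: Bystander: loose screwdriver lying on the bench. Leave alone.
- wrench: Bystander: loose wrench lying on the bench. Leave alone.
Things that resemble listed ones, but are neither listed nor needed, are in the scene too. What is shaped like the part that bears bracket2_mid but brown is not meant. What is shaped like the part that bears bracket3_mid but green is not meant.

How it is judged:
By the outcome, as a careful person would: the job done as asked, in the order asked, and still so for the second after the job is handed in, with the robot touching nothing.
Of bracket0, bracket1, bracket2, bracket3 only 2 to 4 are there at a start; the rules pass over those that are not, and their reading is None.
At some moment in a run one of bracket0, bracket1, bracket2, bracket3 may be knocked a few centimetres aside while the robot is not near it.
It also fails if it takes over 210 s, if anything falls off the work surface, if the arm or the gripper's body presses on something with over 40 N, if the wrist force passes 120 N, or if a joint passes its speed limit or range.

## Working session

There is one attempt and no reset: what is moved stays moved. The work goes in short steps, Python scripts to look and compute and a tool call to move; the robot and the scene stay as the last step left them, time stands still between calls to the robot, and variables do not carry over. Pictures are saved under pics/ and viewed, at most 14 in all, crops included, and the job is handed in when it is done.

Besides the shell and the picture viewer there is one more tool, called in YAML: its name, and indented under it one key for each argument. move_arm: Moves the arm, as the interface text tells. Its arguments: {"type":"object","properties":{"plan":{"type":"array"}},"required":["plan"]}

```bash
ls; mkdir -p pics; python3 - <<'E'
from workcell import ctrl
import cv2
print(ctrl.observe(), ctrl.grasp_offset)
for n in("scene","top"):
    cv2.imwrite(f"pics/{n}0.png",ctrl.capture(n)[:,:,::-1]); print(n,ctrl.camera_model(n))
print(ctrl.camera_model("wrist"))
E
```

```text
pics
{'time': 0.0, 'joint_pos': array([-1.37446851e+00,  4.94207524e-01,  1.34612608e+00, -2.84168856e-05,
        1.30248274e+00, -9.55111747e-02]), 'dq': array([-0.00168937,  0.00098061, -0.0023431 , -0.00051711,  0.00081444,
       -0.00106744]), 'tau': array([ 8.69654585e-03, -8.78809977e+01, -3.81855226e+01,  7.13809370e-02,
        5.31293883e-02, -2.19147802e-05]), 'tool_pos': array([ 0.17972589, -0.5981671 ,  0.17902486]), 'tcp_rot': array([-3.14037192e+00, -8.94330209e-05,  2.91846486e-01]), 'wrist_force': array([-0.47620886, -1.0744009 ,  0.76298633]), 'wrist_torque': array([ 0.03526358, -0.09111931, -0.00239236]), 'grasp_force': 0.0, 'gripper_width': 0.9979737343325158} 0.0188
scene {'intrinsics': array([[446.14064508,   0.        , 322.77066091],
       [  0.        , 446.14064508, 243.75851845],
       [  0.        ,   0.        ,   1.        ]]), 'rvec': array([ 1.05330985,  2.22836482, -1.18163841]), 'tvec': array([ 0.36501126, -0.17250681,  1.45312489])}
top {'intrinsics': array([[477.56762632,   0.        , 329.47239731],
       [  0.        , 477.56762632, 233.96888533],
       [  0.        ,   0.        ,   1.        ]]), 'rvec': array([ 2.13374951, -2.11884727,  0.14677571]), 'tvec': array([0.01631778, 0.59202894, 1.0757616 ])}
{'intrinsics': array([[333.87969587,   0.        , 321.87265535],
       [  0.        , 333.87969587, 237.37013871],
       [  0.        ,   0.        ,   1.        ]]), 'mount': array([[ 2.77077550e-04, -9.59996139e-01, -2.80013101e-01,
         8.03794780e-02],
       [ 9.99999759e-01,  4.44196562e-04, -5.33366118e-04,
        -1.21680261e-03],
       [ 6.36410271e-04, -2.80012886e-01,  9.59996031e-01,
        -2.03666892e-01],
       [ 0.00000000e+00,  0.00000000e+00,  0.00000000e+00,
         1.00000000e+00]])}
```

View pics/scene0.png

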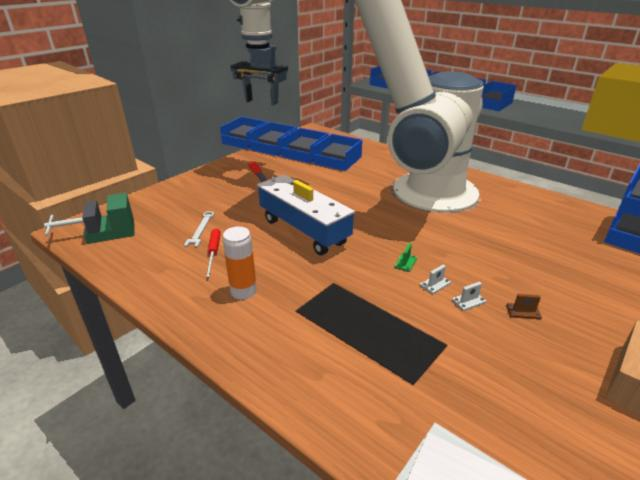

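View pics/top0.png

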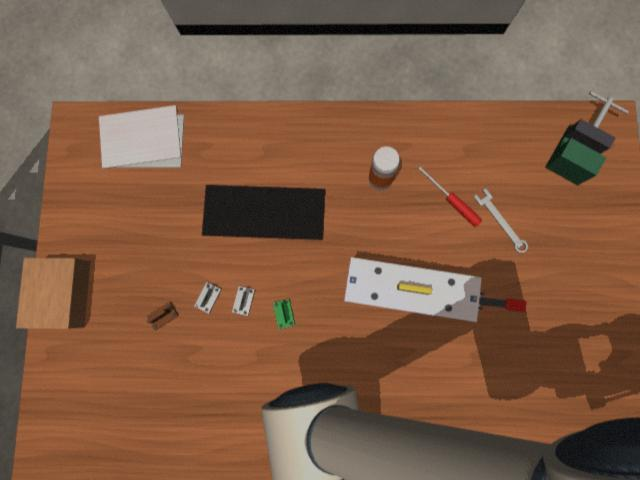

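The top view shows two steel-grey brackets at about (208,297) and (244,300). The brown one at (162,315) and the green one at (284,313) are decoys by colour. The shuttle's lever is at (515,305) with its red pedal pointing world -y, and the mat is at (264,212). The scene view agrees: steel at (436,280) and (470,295).

```bash
cat > h.py <<'E'
from workcell import ctrl
import numpy as np, cv2
from scipy.spatial.transform import Rotation as R
def cam(n):
    m=ctrl.camera_model(n); K=m["intrinsics"]
    if n=="wrist":
        s=ctrl.observe(); T=np.eye(4); T[:3,:3]=R.from_euler('xyz',s["tcp_rot"]).as_matrix(); T[:3,3]=s["tool_pos"]
        C=T@m["mount"]; return K,C[:3,:3],C[:3,3]
    Rw=cv2.Rodrigues(m["rvec"])[0]; return K,Rw.T,-Rw.T@m["tvec"]
def ray(c,uv,z):
    K,Rc,o=c; d=Rc@np.linalg.inv(K)@np.array([uv[0],uv[1],1.]); return o+d*(z-o[2])/d[2]
def proj(c,p):
    K,Rc,o=c; q=K@(Rc.T@(np.array(p)-o)); return q[:2]/q[2]
def blobs(mask,amin=20):
    n,l,s,ce=cv2.connectedComponentsWithStats(mask.astype(np.uint8))
    out=[]
    for i in range(1,n):
        if s[i,4]>=amin:
            c=max(cv2.findContours((l==i).astype(np.uint8),0,1)[0],key=cv2.contourArea)
            out.append((s[i,4],ce[i].round(1),cv2.minAreaRect(c)))
    return out
def show(n,img): cv2.imwrite(f"pics/{n}.png",img[:,:,::-1])
def st():
    s=ctrl.observe(); print("t%.2f"%s["time"],s["tool_pos"].round(4),s["tcp_rot"].round(4),"q6 %.3f"%s["joint_pos"][5],"F",s["wrist_force"].round(1),"w%.3f g%.1f"%(s["gripper_width"],s["grasp_force"]))
E
python3 - <<'E'
from h import *
img=cv2.imread("pics/top0.png"); c=cam("top"); hsv=cv2.cvtColor(img,cv2.COLOR_BGR2HSV)
H,S,V=cv2.split(hsv)
roi=np.zeros_like(H,bool); 
def P(name,m,z,box,amin=20):
    r=np.zeros_like(m); x0,y0,x1,y1=box; r[y0:y1,x0:x1]=m[y0:y1,x0:x1]
    for a,ce,rect in blobs(r,amin):
        bp=cv2.boxPoints(rect); W=np.array([ray(c,p,z)[:2] for p in bp])
        e=[W[1]-W[0],W[2]-W[1]]; L=max(e,key=np.linalg.norm)
        print(name,a,ce,"ctr",ray(c,rect[0],z)[:2].round(4),"cen",ray(c,ce,z)[:2].round(4),"sz",[round(float(np.linalg.norm(q)),4) for q in e],"ang",round(float(np.degrees(np.arctan2(L[1],L[0]))),1))
P("yellow",(H>20)&(H<35)&(S>150)&(V>100),.149,(340,250,490,330))
P("plate",(S<60)&(V>150),.113,(335,245,490,330),200)
P("mat",(V<40),.004,(190,170,340,250),500)
P("steel",(S<60)&(V>90),.03,(180,270,265,330))
P("red",((H<6)|(H>174))&(S>170)&(V>80),.12,(490,290,540,320))
P("pins",(S>40)&(V<150),.12,(347,265,362,295),6)
P("pins",(S>40)&(V<150),.12,(467,288,478,310),6)
s=cv2.resize(img[265:345,140:310],None,fx=4.5,fy=4.5,interpolation=cv2.INTER_CUBIC); cv2.imwrite("pics/br.png",s)
cv2.imwrite("pics/sh.png",cv2.resize(img[245:330,335:535],None,fx=4,fy=4,interpolation=cv2.INTER_CUBIC))
E
```

```text
yellow 190 [414.4 288.2] ctr [ 0.4614 -0.1609] cen [ 0.4614 -0.1607] sz [0.0124, 0.0662] ang -99.1
plate 4460 [402.2 286.6] ctr [ 0.4626 -0.1533] cen [ 0.4665 -0.1399] sz [0.0974, 0.269] ang -98.5
mat 5813 [263.7 211.9] ctr [0.6538 0.1855] cen [0.6536 0.1848] sz [0.1248, 0.3001] ang -91.9
steel 373 [207.4 297.6] ctr [0.4423 0.3078] cen [0.4416 0.3071] sz [0.063, 0.0399] ang -24.3
steel 388 [242.9 300.7] ctr [0.4355 0.2226] cen [0.435  0.2229] sz [0.0629, 0.0399] ang -12.0
red 222 [515.6 304.7] ctr [ 0.4296 -0.3789] cen [ 0.4296 -0.3792] sz [0.0238, 0.0424] ang -96.7
pins 7 [347.4 271.1] ctr [ 0.4989 -0.0212] cen [ 0.4987 -0.021 ] sz [0.0022, 0.0087] ang -179.8
pins 21 [352.4 279.9] ctr [ 0.4806 -0.032 ] cen [ 0.4797 -0.0318] sz [0.0108, 0.0108] ang -89.6
pins 17 [472.1 298.7] ctr [ 0.4419 -0.2885] cen [ 0.4415 -0.2877] sz [0.0106, 0.0106] ang -89.5
```

View pics/br.png

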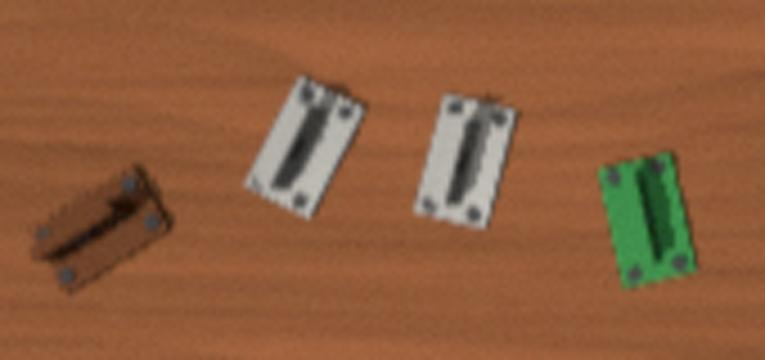

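In the crop, the steel brackets are at (305,147) and (466,160). Both stand upright, with the lug along the foot's long side. The brown one at (105,228) and the green one at (648,220) are not meant. The brake goes first: rotate to yaw 1.42, fingers shut.

move_arm:
  plan:
    - {"slide": [0, 0, 0], "rotation": [0, 0, -0.141], "grip": 255}
    - {"slide": [0, 0, 0], "rotation": [0, 0, -0.141], "grip": 255}
    - {"slide": [0, 0, 0], "rotation": [0, 0, -0.141], "grip": 255}
    - {"slide": [0, 0, 0], "rotation": [0, 0, -0.141], "grip": 255}
    - {"slide": [0, 0, 0], "rotation": [0, 0, -0.141], "grip": 255}
    - {"slide": [0, 0, 0], "rotation": [0, 0, -0.141], "grip": 255}
    - {"slide": [0, 0, 0], "rotation": [0, 0, -0.141], "grip": 255}
    - {"slide": [0, 0, 0], "rotation": [0, 0, -0.141], "grip": 255}
    - {"slide": [0, 0, 0], "rotation": [0, 0, 0], "grip": 255}

```text
time: 1.0
tool_pos: [0.1797, -0.5983, 0.1793]
tcp_rot: [-3.141, -0.001, 1.423]
wrist_force: [0.4, -0.4, 0.6]
gripper_width: 0.242
grasp_force: 0.0
```

```bash
cat > go.py <<'E'
import sys
from h import *
# go.py x y z yaw : remaining shift in tool axes and turn about tool z
g=[float(a) for a in sys.argv[1:]]; s=ctrl.observe(); Rt=R.from_euler('xyz',s["tcp_rot"])
st(); print("slide",(Rt.inv().apply(np.array(g[:3])-s["tool_pos"])).round(4),"rotvec",(Rt.inv()*R.from_euler('xyz',[np.pi,0,g[3]])).as_rotvec().round(4))
E
python3 go.py 0.428 -0.379 0.16 1.42
```

```text
t1.00 [ 0.1797 -0.5983  0.1793] [-3.1413e+00 -7.0000e-04  1.4226e+00] q6 -1.226 F [ 0.4 -0.4  0.6] w0.242 g0.0
slide [0.2536 0.2132 0.0194] rotvec [-0.0003 -0.0007  0.0026]
```

move_arm:
  plan:
    - {"slide": [0.0317, 0.0267, 0], "rotation": [0, 0, 0], "grip": 255}
    - {"slide": [0.0317, 0.0267, 0], "rotation": [0, 0, 0], "grip": 255}
    - {"slide": [0.0317, 0.0267, 0], "rotation": [0, 0, 0], "grip": 255}
    - {"slide": [0.0317, 0.0267, 0], "rotation": [0, 0, 0], "grip": 255}
    - {"slide": [0.0317, 0.0267, 0], "rotation": [0, 0, 0], "grip": 255}
    - {"slide": [0.0317, 0.0267, 0], "rotation": [0, 0, 0], "grip": 255}
    - {"slide": [0.0317, 0.0267, 0], "rotation": [0, 0, 0], "grip": 255}
    - {"slide": [0.0317, 0.0267, 0], "rotation": [0, 0, 0], "grip": 255}
    - {"slide": [0, 0, 0.02], "rotation": [0, 0, 0], "grip": 255}
    - {"slide": [0, 0, 0], "rotation": [0, 0, 0], "grip": 255}

```text
time: 2.0
tool_pos: [0.4289, -0.3782, 0.1578]
tcp_rot: [-3.139, -0.002, 1.418]
wrist_force: [-0.3, 0.7, 0.1]
gripper_width: 0.005
grasp_force: 0.0
```

```bash
python3 go.py 0.428 -0.379 0.08 1.42; python3 -c "
from h import *
show('w1',ctrl.capture('wrist'))"
```

```text
t2.00 [ 0.4289 -0.3782  0.1578] [-3.1389e+00 -2.1000e-03  1.4176e+00] q6 -0.674 F [-0.3  0.7  0.1] w0.005 g0.0
slide [-0.0011 -0.0006  0.0778] rotvec [-0.0027 -0.0021 -0.0023]
```

View pics/w1.png

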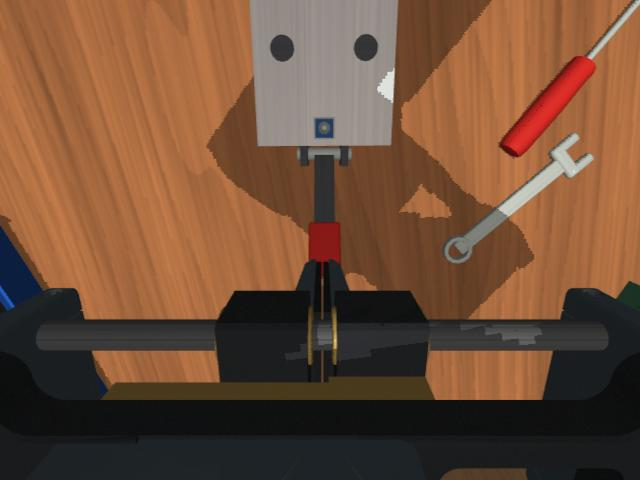

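The wrist view shows the fingers at (323,300) centred on the red pedal (325,242), with the lever in line. Pushing down.

move_arm:
  plan:
    - {"slide": [0, 0, 0.02], "rotation": [0, 0, 0], "grip": 255}
    - {"slide": [0, 0, 0.015], "rotation": [0, 0, 0], "grip": 255}
    - {"slide": [0, 0, 0.01], "rotation": [0, 0, 0], "grip": 255}
    - {"slide": [0, 0, 0.01], "rotation": [0, 0, 0], "grip": 255}
    - {"slide": [0, 0, 0.01], "rotation": [0, 0, 0], "grip": 255}
    - {"slide": [0, 0, 0.01], "rotation": [0, 0, 0], "grip": 255}
    - {"slide": [0, 0, 0.003], "rotation": [0, 0, 0], "grip": 255}
    - {"slide": [0, 0, 0], "rotation": [0, 0, 0], "grip": 255}

```text
time: 2.85
tool_pos: [0.4289, -0.3797, 0.0812]
tcp_rot: [-3.141, -0.001, 1.42]
wrist_force: [-0.0, 0.7, -0.2]
gripper_width: 0.004
grasp_force: 0.0
```

move_arm:
  plan:
    - {"slide": [0, 0, 0.002], "rotation": [0, 0, 0], "grip": 255}
    - {"slide": [0, 0, 0.001], "rotation": [0, 0, 0], "grip": 255}
    - {"slide": [0, 0, 0], "rotation": [0, 0, 0], "grip": 255}

```text
time: 3.15
tool_pos: [0.4292, -0.3801, 0.0788]
tcp_rot: [3.141, 0.0, 1.42]
wrist_force: [0.8, -1.0, 3.0]
gripper_width: 0.006
grasp_force: 1.0
```

move_arm:
  plan:
    - {"slide": [0, 0, 0.002], "rotation": [0, 0, 0], "grip": 255}
    - {"slide": [0, 0, 0.001], "rotation": [0, 0, 0], "grip": 255}
    - {"slide": [0, 0, 0], "rotation": [0, 0, 0], "grip": 255}

```text
time: 3.45
tool_pos: [0.4292, -0.38, 0.0755]
tcp_rot: [3.141, 0.0, 1.42]
wrist_force: [0.1, -1.9, 2.5]
gripper_width: 0.004
grasp_force: 1.0
```

move_arm:
  plan:
    - {"slide": [0, 0, 0.001], "rotation": [0, 0, 0], "grip": 255}
    - {"slide": [0, 0, 0.001], "rotation": [0, 0, 0], "grip": 255}
    - {"slide": [0, 0, 0], "rotation": [0, 0, 0], "grip": 255}

```text
time: 3.75
tool_pos: [0.4291, -0.38, 0.0735]
tcp_rot: [-3.142, -0.0, 1.42]
wrist_force: [1.4, -2.4, 1.8]
gripper_width: 0.002
grasp_force: 1.0
```

move_arm:
  plan:
    - {"slide": [0, 0, 0.002], "rotation": [0, 0, 0], "grip": 255}
    - {"slide": [0, 0, 0.001], "rotation": [0, 0, 0], "grip": 255}
    - {"slide": [0, 0, 0], "rotation": [0, 0, 0], "grip": 255}

```text
time: 4.05
tool_pos: [0.4291, -0.3799, 0.0704]
tcp_rot: [-3.141, -0.0, 1.42]
wrist_force: [0.3, -0.2, 1.9]
gripper_width: 0.005
grasp_force: 0.8
```

move_arm:
  plan:
    - {"slide": [0, 0, 0.001], "rotation": [0, 0, 0], "grip": 255}
    - {"slide": [0, 0, 0.001], "rotation": [0, 0, 0], "grip": 255}
    - {"slide": [0, 0, 0], "rotation": [0, 0, 0], "grip": 255}

```text
time: 4.35
tool_pos: [0.4291, -0.38, 0.0685]
tcp_rot: [-3.141, -0.0, 1.42]
wrist_force: [0.6, -1.1, 2.3]
gripper_width: 0.004
grasp_force: 1.0
```

```bash
python3 -c "
from h import *
a=ctrl.capture('scene')[120:220,200:330]; b=ctrl.capture('wrist')[130:330,220:430]
a=cv2.resize(a,(520,400),interpolation=2); b=cv2.resize(b,(280,400)) if 0 else cv2.resize(b,(270,257))
o=np.zeros((400,795,3),np.uint8); o[:,:520]=a; o[:257,525:]=b; show('p1',o)"
```

```text
(no output)
```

View pics/p1.png

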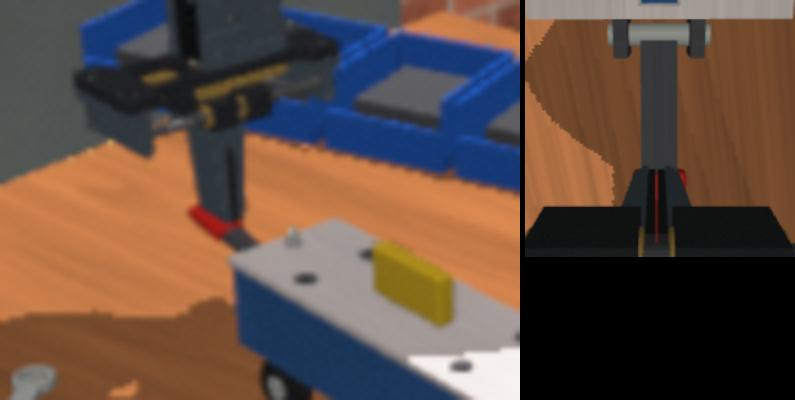

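The finger tips rest on the inner half of the pedal and the lever is still moving. I'll keep pressing until the stop is felt.

move_arm:
  plan:
    - {"slide": [0, 0, 0.001], "rotation": [0, 0, 0], "grip": 255}
    - {"slide": [0, 0, 0.001], "rotation": [0, 0, 0], "grip": 255}
    - {"slide": [0, 0, 0], "rotation": [0, 0, 0], "grip": 255}

```text
time: 4.75
tool_pos: [0.4291, -0.38, 0.0665]
tcp_rot: [-3.142, -0.0, 1.42]
wrist_force: [0.8, -1.4, 1.7]
gripper_width: 0.007
grasp_force: 1.0
```

move_arm:
  plan:
    - {"slide": [0, 0, 0.001], "rotation": [0, 0, 0], "grip": 255}
    - {"slide": [0, 0, 0.001], "rotation": [0, 0, 0], "grip": 255}
    - {"slide": [0, 0, 0], "rotation": [0, 0, 0], "grip": 255}

```text
time: 5.05
tool_pos: [0.4291, -0.38, 0.0645]
tcp_rot: [-3.142, -0.0, 1.42]
wrist_force: [-0.4, -1.0, 2.3]
gripper_width: -0.0
grasp_force: 0.9
```

move_arm:
  plan:
    - {"slide": [0, 0, -0.03], "rotation": [0, 0, 0], "grip": 255}
    - {"slide": [-0.01, 0, -0.03], "rotation": [0, 0, 0], "grip": 255}
    - {"slide": [-0.03, 0, -0.03], "rotation": [0, 0, 0], "grip": 255}
    - {"slide": [-0.03, 0, 0], "rotation": [0, 0, 0], "grip": 255}
    - {"slide": [0, 0, 0], "rotation": [0, 0, 0], "grip": 255}

```text
time: 5.55
tool_pos: [0.4183, -0.4524, 0.1553]
tcp_rot: [3.14, 0.002, 1.418]
wrist_force: [0.4, 0.9, -0.1]
gripper_width: 0.005
grasp_force: 0.0
```

```bash
python3 - <<'E'
from h import *
st(); c=cam('wrist'); b=ctrl.capture('wrist'); cs=cam('scene'); a=ctrl.capture('scene')
o=np.zeros((400,800,3),np.uint8); o[:,:400]=cv2.resize(a[130:230,220:320],(400,400),interpolation=2); o[:300,400:]=cv2.resize(b,(400,300)); show('p2',o)
pins=[(.4806,-.032),(.4417,-.2881)]
ctr=np.mean(pins,0); d=np.subtract(pins[0],pins[1]); d/=np.linalg.norm(d)
for nm,im,cc in(('w',b,c),('s',a,cs)):
    h=cv2.cvtColor(im,cv2.COLOR_RGB2HSV); m=((h[...,0]<6)|(h[...,0]>174))&(h[...,1]>170)&(h[...,2]>70)
    if nm=='w': m[:,430:]=0
    else: m[:150]=0;m[:,300:]=0;m[210:]=0
    for x in blobs(m): print(nm,x[0],x[1],cv2.boxPoints(x[2]).round(0).tolist())
    for ang in(0,.3,.5,.6,.75):
        al=.6-ang; P=[np.r_[ctr-d*(.15+r*np.cos(al)),.08+r*np.sin(al)] for r in(.06,.08,.1)]
        print(nm,ang,[proj(cc,p).round(0).tolist() for p in P])
E
```

```text
t5.55 [ 0.4183 -0.4524  0.1553] [3.1401e+00 1.9000e-03 1.4180e+00] q6 -0.768 F [ 0.4  0.9 -0.1] w0.005 g0.0
w 1631 [323.  158.9] [[308.0, 133.0], [338.0, 133.0], [338.0, 185.0], [308.0, 185.0]]
w 0 [[319.0, 117.0], [319.0, 142.0], [319.0, 169.0]]
w 0.3 [[319.0, 130.0], [319.0, 157.0], [319.0, 183.0]]
w 0.5 [[319.0, 133.0], [319.0, 160.0], [319.0, 185.0]]
w 0.6 [[319.0, 134.0], [319.0, 160.0], [319.0, 184.0]]
w 0.75 [[319.0, 133.0], [319.0, 158.0], [319.0, 181.0]]
s 60 [253.  175.2] [[247.0, 175.0], [251.0, 169.0], [259.0, 176.0], [255.0, 181.0]]
s 0 [[260.0, 172.0], [256.0, 167.0], [252.0, 161.0]]
s 0.3 [[258.0, 176.0], [255.0, 172.0], [251.0, 169.0]]
s 0.5 [[258.0, 180.0], [254.0, 177.0], [250.0, 174.0]]
s 0.6 [[258.0, 181.0], [254.0, 179.0], [251.0, 177.0]]
s 0.75 [[259.0, 184.0], [255.0, 183.0], [251.0, 182.0]]
```

View pics/p2.png

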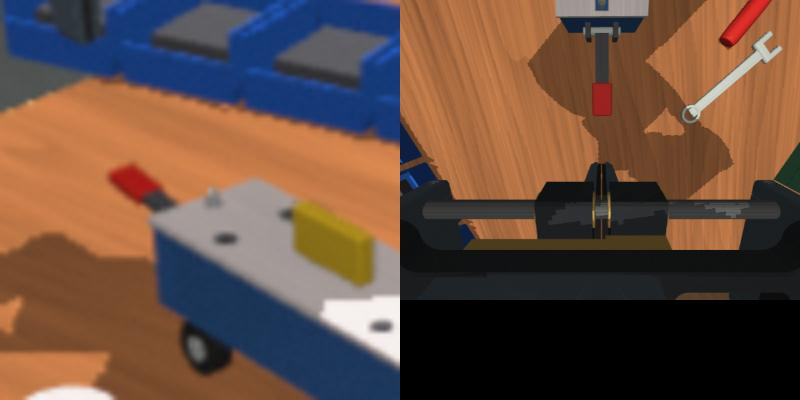

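```bash
python3 - <<'E'
from h import *
cs=cam('scene')
print("tcp at p1",proj(cs,(.4291,-.38,.0685)),"tcp z.095",proj(cs,(.4291,-.38,.095)))
pins=[(.4806,-.032),(.4417,-.2881)]
for p in pins: print("pin tip",proj(cs,(*p,.124)))
ctr=np.mean(pins,0); print("bar top",proj(cs,(*ctr,.149)), "bar mid",proj(cs,(*ctr,.131)))
a=ctrl.capture('scene'); h=cv2.cvtColor(a,cv2.COLOR_RGB2HSV)
m=(h[...,0]>20)&(h[...,0]<35)&(h[...,1]>150)&(h[...,2]>80); m[:150]=0;m[230:]=0;m[:,:260]=0;m[:,350:]=0
for x in blobs(m): print(x[0],x[1],cv2.boxPoints(x[2]).round(0).tolist())
d=np.subtract(pins[0],pins[1]);d/=np.linalg.norm(d);n=np.array([d[1],-d[0]])
print("bar box",[proj(cs,(*(ctr+sy*.035*d+sx*.007*n),z)).round(0).tolist() for sy in(1,-1) for sx in(1,-1) for z in(.113,.149)])
show('p3',cv2.resize(a[140:260,235:385],(750,600),interpolation=2))
E
```

```text
tcp at p1 [255.89286292 183.72750203] tcp z.095 [255.18036112 175.64611896]
pin tip [337.69681676 211.21103253]
pin tip [273.84822142 176.76327719]
bar top [303.41403703 184.21121744] bar mid [303.55254749 190.42899997]
254 [302.9 190.2] [[289.0, 190.0], [294.0, 179.0], [316.0, 190.0], [311.0, 201.0]]
bar box [[310.0, 202.0], [310.0, 190.0], [314.0, 200.0], [314.0, 188.0], [293.0, 193.0], [293.0, 181.0], [297.0, 191.0], [297.0, 179.0]]
```

View pics/p3.png

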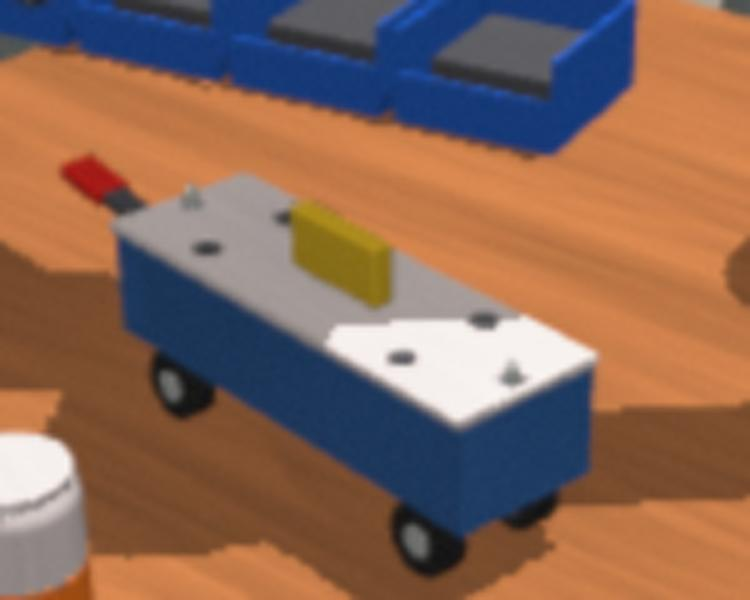

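```bash
python3 - <<'E'
from h import *
cs=cam('scene');cw=cam('wrist');s=ctrl.observe();p=s['tool_pos']
for dz in(0,.0188,.027): print(dz,proj(cs,p+[0,0,dz]),proj(cw,p+[0,0,dz]))
a=ctrl.capture('scene')[60:160,190:290]; b=ctrl.capture('wrist')[220:340,260:390]
o=np.zeros((400,800,3),np.uint8);o[:,:400]=cv2.resize(a,(400,400));o[:369,400:]=cv2.resize(b,(400,369));show('p4',o)
E
```

```text
0 [240.35052982 150.04433555] [321.33086194 269.1336095 ]
0.0188 [239.72111381 144.03982679] [321.25645527 280.73120308]
0.027 [239.44343365 141.39081102] [321.21962363 286.47206502]
```

View pics/p4.png

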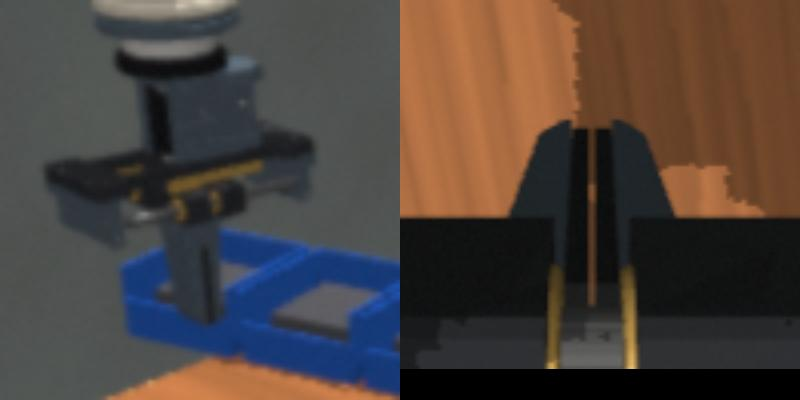

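```bash
python3 - <<'E'
from h import *
cs=cam('scene');cw=cam('wrist')
p=np.array([.1797,-.5982,.179])
for dz in(0,.0188,.027): print(dz,proj(cs,p+[0,0,dz]))
s=ctrl.observe();p=s['tool_pos'];r=R.from_euler('xyz',s['tcp_rot'])
for dz in(0,.0188,.028): print(dz,[proj(cw,p+r.apply([x,0,-dz])).round(0).tolist() for x in(-.016,0,.016)])
E
```

```text
0 [262.02542985 112.27251187]
0.0188 [261.63308016 106.85919072]
0.027 [261.46026514 104.47482986]
0 [[321.0, 292.0], [321.0, 269.0], [321.0, 246.0]]
0.0188 [[321.0, 305.0], [321.0, 281.0], [321.0, 256.0]]
0.028 [[321.0, 312.0], [321.0, 287.0], [321.0, 261.0]]
```

move_arm:
  plan:
    - {"slide": [0, 0, 0], "rotation": [0, 0, 0], "grip": 0}
    - {"slide": [0, 0, 0], "rotation": [0, 0, 0], "grip": 0}
    - {"slide": [0, 0, 0], "rotation": [0, 0, 0], "grip": 0}
    - {"slide": [0, 0, 0], "rotation": [0, 0, 0], "grip": 0}
    - {"slide": [0, 0, 0], "rotation": [0, 0, 0], "grip": 0}
    - {"slide": [0, 0, 0], "rotation": [0, 0, 0], "grip": 0}
    - {"slide": [0, 0, 0], "rotation": [0, 0, 0], "grip": 0}
    - {"slide": [0, 0, 0], "rotation": [0, 0, 0], "grip": 0}
    - {"slide": [0, 0, 0], "rotation": [0, 0, 0], "grip": 0}
    - {"slide": [0, 0, 0], "rotation": [0, 0, 0], "grip": 0}
    - {"slide": [0, 0, 0], "rotation": [0, 0, 0], "grip": 0}

```text
time: 6.9
tool_pos: [0.4186, -0.4492, 0.1546]
tcp_rot: [3.142, 0.0, 1.42]
wrist_force: [-0.5, -0.2, -0.3]
gripper_width: 0.939
grasp_force: 0.0
```

```bash
python3 - <<'E'
from h import *
st()
a=ctrl.capture('scene')[60:160,190:290]; b=ctrl.capture('wrist')[200:340,220:430]
o=np.zeros((400,800,3),np.uint8);o[:,:400]=cv2.resize(a,(400,400));o[:267,400:]=cv2.resize(b,(400,267));show('p5',o)
E
```

```text
t6.90 [ 0.4186 -0.4492  0.1546] [3.1416 0.     1.4198] q6 -0.767 F [-0.5 -0.2 -0.3] w0.939 g0.0
```

View pics/p5.png

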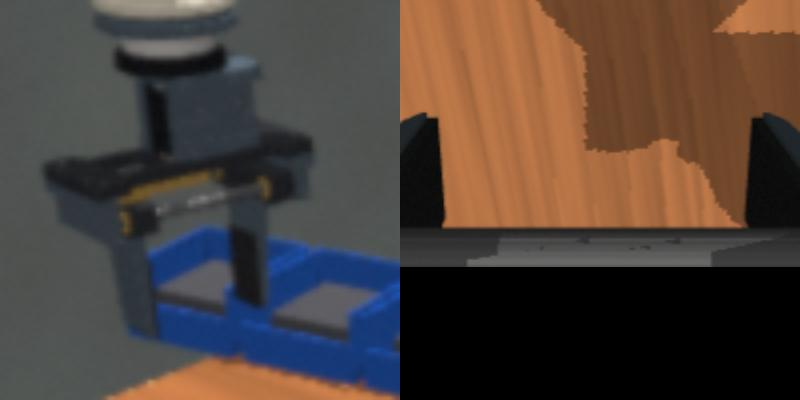

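The finger ends appear about 27 mm behind the reported TCP. This shows in the scene view (tips at row 140 against a predicted 150), in the wrist view, and in where the lever stopped. I'll allow for this offset and push lower, as the pedal is only about half way down.

move_arm:
  plan:
    - {"slide": [0, 0, 0], "rotation": [0, 0, 0], "grip": 255}
    - {"slide": [0, 0, 0], "rotation": [0, 0, 0], "grip": 255}
    - {"slide": [0, 0, 0], "rotation": [0, 0, 0], "grip": 255}
    - {"slide": [0, 0, 0], "rotation": [0, 0, 0], "grip": 255}
    - {"slide": [0.02, 0, 0], "rotation": [0, 0, 0], "grip": 255}
    - {"slide": [0.03, 0, 0], "rotation": [0, 0, 0], "grip": 255}
    - {"slide": [0.018, 0, 0.02], "rotation": [0, 0, 0], "grip": 255}
    - {"slide": [0, 0, 0.03], "rotation": [0, 0, 0], "grip": 255}
    - {"slide": [0, 0, 0.025], "rotation": [0, 0, 0], "grip": 255}
    - {"slide": [0, 0, 0.007], "rotation": [0, 0, 0], "grip": 255}
    - {"slide": [0, 0, 0.006], "rotation": [0, 0, 0], "grip": 255}
    - {"slide": [0, 0, 0.006], "rotation": [0, 0, 0], "grip": 255}

```text
time: 8.2
tool_pos: [0.4293, -0.3827, 0.0613]
tcp_rot: [3.14, 0.001, 1.42]
wrist_force: [-0.3, -1.1, 2.7]
gripper_width: 0.008
grasp_force: 1.5
```

move_arm:
  plan:
    - {"slide": [0, 0, 0.003], "rotation": [0, 0, 0], "grip": 255}
    - {"slide": [0, 0, 0.003], "rotation": [0, 0, 0], "grip": 255}
    - {"slide": [0, 0, 0.003], "rotation": [0, 0, 0], "grip": 255}
    - {"slide": [0, 0, 0], "rotation": [0, 0, 0], "grip": 255}

```text
time: 8.6
tool_pos: [0.4288, -0.382, 0.0516]
tcp_rot: [3.142, 0.0, 1.42]
wrist_force: [-0.1, -0.2, 0.5]
gripper_width: 0.004
grasp_force: 0.1
```

move_arm:
  plan:
    - {"slide": [0, 0, 0.002], "rotation": [0, 0, 0], "grip": 255}
    - {"slide": [0, 0, 0], "rotation": [0, 0, 0], "grip": 255}

```text
time: 8.8
tool_pos: [0.4288, -0.382, 0.0496]
tcp_rot: [3.142, 0.0, 1.42]
wrist_force: [-0.3, -0.3, 0.9]
gripper_width: 0.005
grasp_force: 0.7
```

move_arm:
  plan:
    - {"slide": [0, 0, 0.002], "rotation": [0, 0, 0], "grip": 255}
    - {"slide": [0, 0, 0], "rotation": [0, 0, 0], "grip": 255}

```text
time: 9.0
tool_pos: [0.4288, -0.382, 0.0475]
tcp_rot: [3.142, 0.0, 1.42]
wrist_force: [0.8, -0.8, 2.2]
gripper_width: 0.007
grasp_force: 1.0
```

move_arm:
  plan:
    - {"slide": [0, 0, 0.0015], "rotation": [0, 0, 0], "grip": 255}
    - {"slide": [0, 0, 0], "rotation": [0, 0, 0], "grip": 255}

```text
time: 9.2
tool_pos: [0.4288, -0.382, 0.046]
tcp_rot: [-3.142, -0.0, 1.42]
wrist_force: [-0.4, -2.3, 3.0]
gripper_width: 0.004
grasp_force: 1.1
```

move_arm:
  plan:
    - {"slide": [0, 0, 0.0015], "rotation": [0, 0, 0], "grip": 255}
    - {"slide": [0, 0, 0], "rotation": [0, 0, 0], "grip": 255}

```text
time: 9.4
tool_pos: [0.4288, -0.382, 0.0445]
tcp_rot: [-3.142, -0.0, 1.42]
wrist_force: [-0.5, -1.7, 2.5]
gripper_width: 0.004
grasp_force: 1.2
```

move_arm:
  plan:
    - {"slide": [0, 0, 0.0015], "rotation": [0, 0, 0], "grip": 255}
    - {"slide": [0, 0, 0], "rotation": [0, 0, 0], "grip": 255}

```text
time: 9.6
tool_pos: [0.4288, -0.3819, 0.043]
tcp_rot: [-3.142, -0.0, 1.42]
wrist_force: [-0.1, -1.0, 2.7]
gripper_width: 0.003
grasp_force: 1.2
```

move_arm:
  plan:
    - {"slide": [0, 0, 0.0015], "rotation": [0, 0, 0], "grip": 255}
    - {"slide": [0, 0, 0], "rotation": [0, 0, 0], "grip": 255}

```text
time: 9.8
tool_pos: [0.4288, -0.3819, 0.0415]
tcp_rot: [3.142, -0.0, 1.42]
wrist_force: [1.1, -1.1, 5.9]
gripper_width: 0.002
grasp_force: 2.5
```

Force is rising, so the stop is near.

move_arm:
  plan:
    - {"slide": [0, 0, 0.001], "rotation": [0, 0, 0], "grip": 255}
    - {"slide": [0, 0, 0], "rotation": [0, 0, 0], "grip": 255}

```text
time: 10.0
tool_pos: [0.4289, -0.3819, 0.0411]
tcp_rot: [3.141, 0.0, 1.42]
wrist_force: [-1.2, 1.6, 15.5]
gripper_width: 0.007
grasp_force: 7.6
```

move_arm:
  plan:
    - {"slide": [0, 0, 0.001], "rotation": [0, 0, 0], "grip": 255}
    - {"slide": [0, 0, 0], "rotation": [0, 0, 0], "grip": 255}

```text
time: 10.2
tool_pos: [0.429, -0.382, 0.0408]
tcp_rot: [3.141, 0.0, 1.42]
wrist_force: [-4.0, 3.7, 28.1]
gripper_width: 0.004
grasp_force: 13.7
```

move_arm:
  plan:
    - {"slide": [0, 0, -0.03], "rotation": [0, 0, 0], "grip": 0}
    - {"slide": [0, 0, -0.04], "rotation": [0, 0, 0], "grip": 0}
    - {"slide": [0, 0, -0.04], "rotation": [0, 0, 0], "grip": 0}
    - {"slide": [0, 0, -0.02], "rotation": [0, 0, 0], "grip": 0}
    - {"slide": [0, 0, 0], "rotation": [0, 0, 0], "grip": 0}

```text
time: 10.7
tool_pos: [0.4297, -0.3828, 0.1723]
tcp_rot: [3.138, 0.003, 1.42]
wrist_force: [0.1, -0.0, -0.6]
gripper_width: 0.414
grasp_force: 0.0
```

```bash
python3 go.py 0.4612 -0.1603 0.16 1.421; python3 - <<'E'
from h import *
a=ctrl.capture('scene');cs=cam('scene')
h=cv2.cvtColor(a,cv2.COLOR_RGB2HSV); m=((h[...,0]<6)|(h[...,0]>174))&(h[...,1]>170)&(h[...,2]>70)
m[:150]=0;m[:,300:]=0;m[210:]=0
for x in blobs(m): print(x[0],x[1])
E
```

```text
t10.70 [ 0.4297 -0.3828  0.1723] [3.1383e+00 2.5000e-03 1.4199e+00] q6 -0.681 F [ 0.1 -0.  -0.6] w0.414 g0.0
slide [ 0.2247 -0.0024  0.0117] rotvec [ 0.0033  0.0025 -0.0011]
37 [252.9 182.8]
```

The pedal centroid in the scene view is now at row 182.8, as expected for fully down. Next is the cover's grip bar.

move_arm:
  plan:
    - {"slide": [0.035, 0, 0], "rotation": [0, 0, 0], "grip": 0}
    - {"slide": [0.04, 0, 0], "rotation": [0, 0, 0], "grip": 0}
    - {"slide": [0.04, -0.001, 0], "rotation": [0, 0, 0], "grip": 0}
    - {"slide": [0.04, -0.001, 0], "rotation": [0, 0, 0], "grip": 0}
    - {"slide": [0.04, 0, 0], "rotation": [0, 0, 0], "grip": 0}
    - {"slide": [0.03, 0, 0.01], "rotation": [0, 0, 0], "grip": 0}
    - {"slide": [0, 0, 0], "rotation": [0, 0, 0], "grip": 0}
    - {"slide": [0, 0, 0], "rotation": [0, 0, 0], "grip": 0}

```text
time: 11.55
tool_pos: [0.46, -0.1585, 0.1585]
tcp_rot: [-3.139, -0.001, 1.421]
wrist_force: [0.4, -0.5, 0.7]
gripper_width: 0.997
grasp_force: 0.0
```

```bash
python3 go.py 0.4612 -0.1603 0.09 1.421; python3 -c "
from h import *
c=cam('wrist');b=ctrl.capture('wrist')
print([proj(c,(.4612+s*.035*.149,-.1603+s*.035*.989,.149)).round(0) for s in(-1,1)])
show('w2',b)"
```

```text
t11.55 [ 0.46   -0.1585  0.1585] [-3.1393e+00 -6.0000e-04  1.4213e+00] q6 -0.305 F [ 0.4 -0.5  0.7] w0.997 g0.0
slide [-0.0016  0.0016  0.0685] rotvec [-0.0023 -0.0006  0.0003]
[array([323., 312.]), array([324., 216.])]
```

View pics/w2.png

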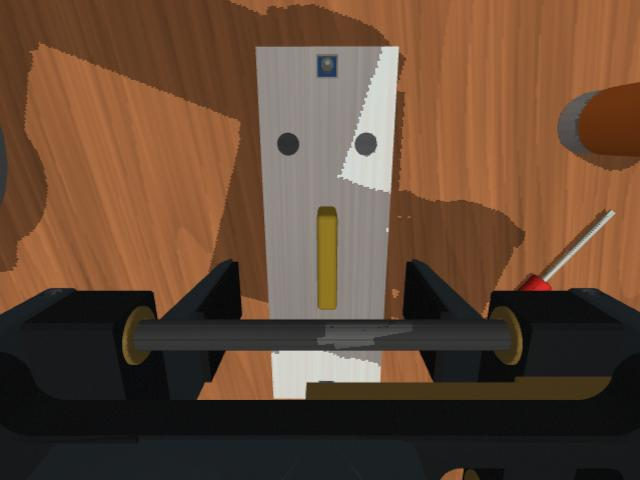

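In the wrist view the bar is at cols 317-337, rows 215-309, about 2 mm to the right of the finger centre. I'll correct for that, descend and grip.

move_arm:
  plan:
    - {"slide": [-0.0015, 0.002, 0], "rotation": [0, 0, 0], "grip": 0}
    - {"slide": [0, 0, 0.03], "rotation": [0, 0, 0], "grip": 0}
    - {"slide": [0, 0, 0.02], "rotation": [0, 0, 0], "grip": 0}
    - {"slide": [0, 0, 0.01], "rotation": [0, 0, 0], "grip": 0}
    - {"slide": [0, 0, 0.006], "rotation": [0, 0, 0], "grip": 0}
    - {"slide": [0, 0, 0], "rotation": [0, 0, 0], "grip": 0}
    - {"slide": [0, 0, 0], "rotation": [0, 0, 0], "grip": 255}
    - {"slide": [0, 0, 0], "rotation": [0, 0, 0], "grip": 255}
    - {"slide": [0, 0, 0], "rotation": [0, 0, 0], "grip": 255}
    - {"slide": [0, 0, 0], "rotation": [0, 0, 0], "grip": 255}
    - {"slide": [0, 0, 0], "rotation": [0, 0, 0], "grip": 255}
    - {"slide": [0, 0, 0], "rotation": [0, 0, 0], "grip": 255}

```text
time: 12.8
tool_pos: [0.4625, -0.161, 0.0937]
tcp_rot: [3.141, 0.0, 1.42]
wrist_force: [-0.6, 0.3, -0.4]
gripper_width: 0.504
grasp_force: 0.0
```

move_arm:
  plan:
    - {"slide": [0, 0, 0], "rotation": [0, 0, 0], "grip": 255}
    - {"slide": [0, 0, 0], "rotation": [0, 0, 0], "grip": 255}
    - {"slide": [0, 0, 0], "rotation": [0, 0, 0], "grip": 255}
    - {"slide": [0, 0, 0], "rotation": [0, 0, 0], "grip": 255}
    - {"slide": [0, 0, 0], "rotation": [0, 0, 0], "grip": 255}
    - {"slide": [0, 0, 0], "rotation": [0, 0, 0], "grip": 255}

```text
time: 13.4
tool_pos: [0.4625, -0.161, 0.0936]
tcp_rot: [3.141, 0.0, 1.42]
wrist_force: [0.3, -0.6, -1.1]
gripper_width: 0.151
grasp_force: 30.0
```

Gripped (13.8 mm). The seated TCP is (0.4625, -0.161, 0.0936) at yaw 1.42. Lifting.

move_arm:
  plan:
    - {"slide": [0, 0, -0.004], "rotation": [0, 0, 0], "grip": 255}
    - {"slide": [0, 0, -0.006], "rotation": [0, 0, 0], "grip": 255}
    - {"slide": [0, 0, -0.01], "rotation": [0, 0, 0], "grip": 255}
    - {"slide": [0, 0, -0.01], "rotation": [0, 0, 0], "grip": 255}
    - {"slide": [0, 0, -0.02], "rotation": [0, 0, 0], "grip": 255}
    - {"slide": [0, 0, -0.02], "rotation": [0, 0, 0], "grip": 255}
    - {"slide": [0, 0, -0.01], "rotation": [0, 0, 0], "grip": 255}
    - {"slide": [0, 0, 0], "rotation": [0, 0, 0], "grip": 255}

```text
time: 14.2
tool_pos: [0.4632, -0.1614, 0.1751]
tcp_rot: [3.139, 0.001, 1.42]
wrist_force: [-0.2, -0.2, -4.3]
gripper_width: 0.155
grasp_force: 30.0
```

```bash
python3 go.py 0.4625 0.1855 0.17 1.538
```

```text
t14.20 [ 0.4632 -0.1614  0.1751] [3.1388e+00 9.0000e-04 1.4198e+00] q6 -0.306 F [-0.2 -0.2 -4.3] w0.155 g30.0
slide [ 0.3428 -0.0529  0.0047] rotvec [ 0.0027  0.001  -0.1182]
```

Holding 0.32 kg. Next, move in +y, turn, then +x.

move_arm:
  plan:
    - {"slide": [0.02, -0.003, 0], "rotation": [0, 0, 0], "grip": 255}
    - {"slide": [0.035, -0.005, 0], "rotation": [0, 0, 0], "grip": 255}
    - {"slide": [0.04, -0.006, 0], "rotation": [0, 0, 0], "grip": 255}
    - {"slide": [0.04, -0.006, 0], "rotation": [0, 0, 0], "grip": 255}
    - {"slide": [0.04, -0.006, 0], "rotation": [0, 0, 0], "grip": 255}
    - {"slide": [0.04, -0.006, 0], "rotation": [0, 0, 0], "grip": 255}
    - {"slide": [0.04, -0.006, 0], "rotation": [0, 0, 0], "grip": 255}
    - {"slide": [0.04, -0.006, 0], "rotation": [0, 0, 0], "grip": 255}
    - {"slide": [0.03, -0.006, 0], "rotation": [0, 0, 0], "grip": 255}
    - {"slide": [0.018, -0.003, 0], "rotation": [0, 0, 0], "grip": 255}
    - {"slide": [0, 0, 0], "rotation": [0, 0, -0.06], "grip": 255}
    - {"slide": [0, 0, 0], "rotation": [0, 0, -0.058], "grip": 255}

```text
time: 15.4
tool_pos: [0.4609, 0.1866, 0.1726]
tcp_rot: [-3.14, 0.0, 1.542]
wrist_force: [0.3, 0.1, -3.1]
gripper_width: 0.149
grasp_force: 30.0
```

```bash
python3 go.py 0.6538 0.1855 0.03 1.538
```

```text
t15.40 [0.4609 0.1866 0.1726] [-3.1401e+00  4.0000e-04  1.5415e+00] q6 0.294 F [ 0.3  0.1 -3.1] w0.149 g30.0
slide [0.0046 0.193  0.1424] rotvec [-0.0015  0.0004  0.0035]
```

move_arm:
  plan:
    - {"slide": [0, 0.025, 0], "rotation": [0, 0, 0], "grip": 255}
    - {"slide": [0, 0.035, 0], "rotation": [0, 0, 0], "grip": 255}
    - {"slide": [0, 0.035, 0], "rotation": [0, 0, 0], "grip": 255}
    - {"slide": [0, 0.035, 0], "rotation": [0, 0, 0], "grip": 255}
    - {"slide": [0.001, 0.035, 0], "rotation": [0, 0, 0], "grip": 255}
    - {"slide": [0.0015, 0.027, 0], "rotation": [0, 0, 0], "grip": 255}
    - {"slide": [0, 0, 0.03], "rotation": [0, 0, 0], "grip": 255}
    - {"slide": [0, 0, 0.03], "rotation": [0, 0, 0], "grip": 255}
    - {"slide": [0, 0, 0.03], "rotation": [0, 0, 0], "grip": 255}
    - {"slide": [0, 0, 0.03], "rotation": [0, 0, 0], "grip": 255}
    - {"slide": [0, 0, 0.02], "rotation": [0, 0, 0], "grip": 255}
    - {"slide": [0, 0, 0], "rotation": [0, 0, 0], "grip": 255}

```text
time: 16.6
tool_pos: [0.6508, 0.1817, 0.0296]
tcp_rot: [-3.135, 0.001, 1.538]
wrist_force: [0.4, -0.4, -2.7]
gripper_width: 0.151
grasp_force: 30.0
```

```bash
python3 go.py 0.6538 0.1855 -0.0104 1.538;  python3 - <<'E'
from h import *
for n in ("top","wrist"): show(n+'3',ctrl.capture(n))
E
```

```text
t16.60 [0.6508 0.1817 0.0296] [-3.1351e+00  1.4000e-03  1.5378e+00] q6 0.217 F [ 0.4 -0.4 -2.7] w0.151 g30.0
slide [0.004  0.0031 0.04  ] rotvec [-0.0065  0.0014 -0.0002]
```

View pics/wrist3.png

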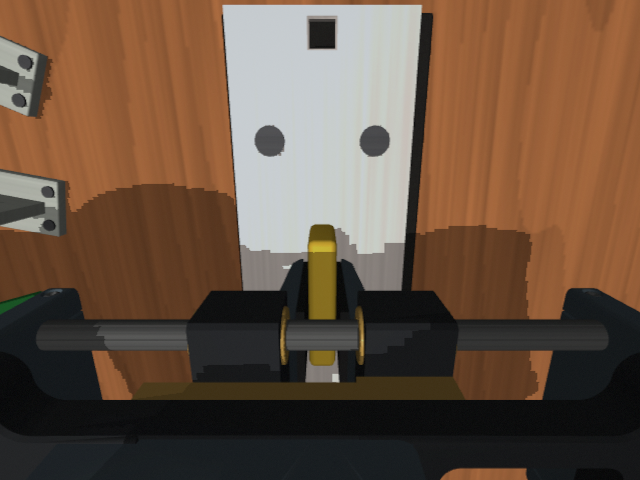

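The wrist view shows the cover held level about 40 mm above the mat, with mat showing at right (col 432). I'll correct by 3-4 mm and lower.

move_arm:
  plan:
    - {"slide": [0.004, 0.003, 0], "rotation": [-0.006, 0, 0], "grip": 255}
    - {"slide": [0, 0, 0.015], "rotation": [0, 0, 0], "grip": 255}
    - {"slide": [0, 0, 0.012], "rotation": [0, 0, 0], "grip": 255}
    - {"slide": [0, 0, 0.006], "rotation": [0, 0, 0], "grip": 255}
    - {"slide": [0, 0, 0.003], "rotation": [0, 0, 0], "grip": 255}
    - {"slide": [0, 0, 0], "rotation": [0, 0, 0], "grip": 255}

```text
time: 17.3
tool_pos: [0.6566, 0.186, -0.003]
tcp_rot: [3.136, 0.0, 1.538]
wrist_force: [-0.5, 1.0, -3.6]
gripper_width: 0.151
grasp_force: 30.0
```

```bash
python3 go.py 0.6538 0.1855 -0.0104 1.538;  python3 - <<'E'
from h import *
c=cam('wrist'); b=ctrl.capture('wrist')[:,:,::-1]; h=cv2.cvtColor(b,cv2.COLOR_BGR2HSV)
m=(h[...,2]<38)
for r in(40,80,120,160,200):
    row=m[r]; k=np.flatnonzero(row[150:500])+150; wh=np.flatnonzero((h[r,150:500,1]<60)&(h[r,150:500,2]>120))+150
    print(r,"dark",k.min() if len(k) else None,k.max() if len(k) else None,"white",wh.min(),wh.max(),"mat xR",ray(c,(k.max(),r),.004)[:2].round(4) if len(k) else '',"mat xL",ray(c,(k.min(),r),.004)[:2].round(4) if len(k) else '',"plateL",ray(c,(wh.min(),r),.011)[:2].round(4),"plateR",ray(c,(wh.max(),r),.011)[:2].round(4))
cv2.imwrite('pics/w4.png',b)
E
```

```text
t17.30 [ 0.6566  0.186  -0.003 ] [3.1365e+00 2.0000e-04 1.5377e+00] q6 0.223 F [-0.5  1.  -3.6] w0.151 g30.0
slide [-0.0006 -0.0029  0.0074] rotvec [ 0.0051  0.0002 -0.0003]
40 dark 199 440 white 225 419 mat xR [0.7234 0.3152] mat xL [0.5973 0.3192] plateL [0.6125 0.3169] plateR [0.7104 0.3138]
80 dark 202 437 white 228 416 mat xR [0.723 0.296] mat xL [0.5963 0.3   ] plateL [0.612  0.2984] plateR [0.7098 0.2953]
120 dark 206 433 white 231 413 mat xR [0.7221 0.2756] mat xL [0.5958 0.2797] plateL [0.6114 0.2788] plateR [0.7091 0.2756]
160 dark 210 430 white 234 410 mat xR [0.7217 0.2538] mat xL [0.5953 0.258 ] plateL [0.6108 0.2579] plateR [0.7083 0.2547]
200 dark 213 426 white 237 407 mat xR [0.7206 0.2306] mat xL [0.5941 0.2349] plateL [0.6101 0.2356] plateR [0.7075 0.2323]
```

move_arm:
  plan:
    - {"slide": [0, -0.002, 0.002], "rotation": [0.006, 0, 0], "grip": 255}
    - {"slide": [0, 0, 0.002], "rotation": [0, 0, 0], "grip": 255}
    - {"slide": [0, 0, 0.001], "rotation": [0, 0, 0], "grip": 255}
    - {"slide": [0, 0, 0], "rotation": [0, 0, 0], "grip": 255}

```text
time: 17.75
tool_pos: [0.6549, 0.1861, -0.0075]
tcp_rot: [-3.142, 0.0, 1.538]
wrist_force: [-0.8, 0.9, -3.7]
gripper_width: 0.153
grasp_force: 30.0
```

move_arm:
  plan:
    - {"slide": [0, 0, 0.001], "rotation": [0, 0, 0], "grip": 255}
    - {"slide": [0, 0, 0], "rotation": [0, 0, 0], "grip": 255}

```text
time: 17.95
tool_pos: [0.6549, 0.1862, -0.0084]
tcp_rot: [-3.142, 0.0, 1.538]
wrist_force: [-0.2, 1.0, -3.5]
gripper_width: 0.153
grasp_force: 30.0
```

move_arm:
  plan:
    - {"slide": [0, 0, 0.001], "rotation": [0, 0, 0], "grip": 255}
    - {"slide": [0, 0, 0], "rotation": [0, 0, 0], "grip": 255}

```text
time: 18.15
tool_pos: [0.6549, 0.1861, -0.0095]
tcp_rot: [-3.141, 0.0, 1.538]
wrist_force: [-0.1, 0.1, -4.7]
gripper_width: 0.154
grasp_force: 30.0
```

move_arm:
  plan:
    - {"slide": [0, 0, 0.001], "rotation": [0, 0, 0], "grip": 255}
    - {"slide": [0, 0, 0], "rotation": [0, 0, 0], "grip": 255}

```text
time: 18.35
tool_pos: [0.6551, 0.1862, -0.0104]
tcp_rot: [3.141, 0.0, 1.538]
wrist_force: [1.3, 1.5, -2.7]
gripper_width: 0.149
grasp_force: 30.0
```

move_arm:
  plan:
    - {"slide": [0, 0, 0.001], "rotation": [0, 0, 0], "grip": 255}
    - {"slide": [0, 0, 0], "rotation": [0, 0, 0], "grip": 255}

```text
time: 18.55
tool_pos: [0.6551, 0.1862, -0.0104]
tcp_rot: [3.141, -0.0, 1.538]
wrist_force: [-3.8, 0.4, 11.2]
gripper_width: 0.152
grasp_force: 30.0
```

Laid down, with contact at z = -0.0104 as computed. Release, rise, and turn towards bracket yaw 2.93.

move_arm:
  plan:
    - {"slide": [0, 0, 0], "rotation": [0, 0, 0], "grip": 128}
    - {"slide": [0, 0, 0], "rotation": [0, 0, 0], "grip": 128}
    - {"slide": [0, 0, 0], "rotation": [0, 0, 0], "grip": 128}
    - {"slide": [0, 0, 0], "rotation": [0, 0, 0], "grip": 128}
    - {"slide": [0, 0, 0], "rotation": [0, 0, 0], "grip": 128}
    - {"slide": [0, 0, -0.02], "rotation": [0, 0, 0], "grip": 128}
    - {"slide": [0, 0, -0.03], "rotation": [0, 0, 0], "grip": 128}
    - {"slide": [0, 0, -0.04], "rotation": [0, 0, 0], "grip": 128}
    - {"slide": [0, 0, -0.035], "rotation": [0, 0, 0], "grip": 128}
    - {"slide": [0, 0, 0], "rotation": [0, 0, 0], "grip": 128}

```text
time: 19.55
tool_pos: [0.6579, 0.1868, 0.1189]
tcp_rot: [3.134, -0.002, 1.538]
wrist_force: [1.2, 0.7, 0.1]
gripper_width: 0.495
grasp_force: 0.0
```

move_arm:
  plan:
    - {"slide": [0, 0, 0], "rotation": [0, 0, -0.14], "grip": 128}
    - {"slide": [0, 0, 0], "rotation": [0, 0, -0.14], "grip": 128}
    - {"slide": [0, 0, 0], "rotation": [0, 0, -0.14], "grip": 128}
    - {"slide": [0, 0, 0], "rotation": [0, 0, -0.14], "grip": 128}
    - {"slide": [0, 0, 0], "rotation": [0, 0, -0.14], "grip": 128}
    - {"slide": [0, 0, 0], "rotation": [0, 0, -0.14], "grip": 128}
    - {"slide": [0, 0, 0], "rotation": [0, 0, -0.14], "grip": 128}
    - {"slide": [0, 0, 0], "rotation": [0, 0, -0.14], "grip": 128}
    - {"slide": [0, 0, 0], "rotation": [0, 0, -0.14], "grip": 128}
    - {"slide": [0, 0, 0], "rotation": [0, 0, -0.13], "grip": 128}
    - {"slide": [0, 0, 0], "rotation": [0, 0, 0], "grip": 128}

```text
time: 20.65
tool_pos: [0.6547, 0.1861, 0.113]
tcp_rot: [-3.141, -0.001, 2.93]
wrist_force: [0.1, 0.5, -0.2]
gripper_width: 0.5
grasp_force: 0.0
```

```bash
cat > steel.py <<'E'
from h import *
c=cam("top"); img=ctrl.capture("top")[:,:,::-1]; H,S,V=cv2.split(cv2.cvtColor(img,cv2.COLOR_BGR2HSV))
m=(S<60)&(V>90); m[:255]=0; m[345:]=0; m[:,:90]=0; m[:,340:]=0
for a,ce,rect in blobs(m,80):
    W=np.array([ray(c,p,.01)[:2] for p in cv2.boxPoints(rect)]); e=[W[1]-W[0],W[2]-W[1]]; L=max(e,key=np.linalg.norm)
    print("steel",a,ce,"ctr",W.mean(0).round(4),"sz",[round(float(np.linalg.norm(q)),4) for q in e],"yaw",round(float(np.arctan2(L[1],L[0])%np.pi),3))
E
python3 steel.py; python3 go.py 0.4355 0.2226 0.09 2.93
```

```text
steel 6002 [193.7 285.8] ctr [0.4598 0.3475] sz [0.267, 0.1693] yaw 1.577
steel 108 [264.7 259.9] ctr [0.5352 0.177 ] sz [0.0223, 0.0384] yaw 0.563
steel 2217 [202.9 335.1] ctr [0.3643 0.3749] sz [0.3603, 0.0627] yaw 1.58
t20.70 [0.6547 0.1861 0.1131] [-3.1413e+00 -6.0000e-04  2.9251e+00] q6 -1.165 F [-0.1  0.2 -0.2] w0.497 g0.0
slide [ 0.2219 -0.0115  0.0232] rotvec [-0.0003 -0.0006 -0.0049]
```

move_arm:
  plan:
    - {"slide": [0.03, -0.002, 0], "rotation": [0, 0, 0], "grip": 128}
    - {"slide": [0.04, -0.002, 0], "rotation": [0, 0, 0], "grip": 128}
    - {"slide": [0.04, -0.002, 0], "rotation": [0, 0, 0], "grip": 128}
    - {"slide": [0.03, -0.002, 0], "rotation": [0, 0, 0], "grip": 128}
    - {"slide": [0, 0, 0], "rotation": [0, 0, 0], "grip": 128}
    - {"slide": [0, 0, 0], "rotation": [0, 0, 0], "grip": 128}

```text
time: 21.3
tool_pos: [0.5164, 0.2083, 0.1138]
tcp_rot: [3.141, 0.0, 2.925]
wrist_force: [0.6, -0.6, 0.6]
gripper_width: 0.494
grasp_force: 0.0
```

```bash
cat > wsteel.py <<'E'
import sys
from h import *
c=cam("wrist"); img=ctrl.capture("wrist")[:,:,::-1]; H,S,V=cv2.split(cv2.cvtColor(img,cv2.COLOR_BGR2HSV)); st()
cv2.imwrite(f"pics/{sys.argv[1]}.png",img)
m=(S<50)&(V>90); m[340:]=0
for a,ce,rect in blobs(m,400):
    W=np.array([ray(c,p,.008)[:2] for p in cv2.boxPoints(rect)]); e=[W[1]-W[0],W[2]-W[1]]; L=max(e,key=np.linalg.norm)
    print("steel",a,ce,"ctr",W.mean(0).round(4),"sz",[round(float(np.linalg.norm(q)),4) for q in e],"yaw",round(float(np.arctan2(L[1],L[0])%np.pi),3))
E
python3 wsteel.py w5
```

```text
t21.35 [0.5172 0.2082 0.1138] [3.1412e+00 9.0000e-04 2.9253e+00] q6 -1.079 F [ 1.   0.  -0.7] w0.500 g0.0
steel 2736 [420.2 122.1] ctr [0.4448 0.3153] sz [0.0636, 0.0395] yaw 2.701
steel 3232 [324.  136.3] ctr [0.4381 0.2297] sz [0.0388, 0.0621] yaw 2.947
steel 649 [334.  314.3] ctr [0.6128 0.1928] sz [0.0772, 0.0162] yaw 1.512
steel 1334 [345.9 334.7] ctr [0.6377 0.2096] sz [0.1493, 0.0109] yaw 1.354
```

View pics/w5.png

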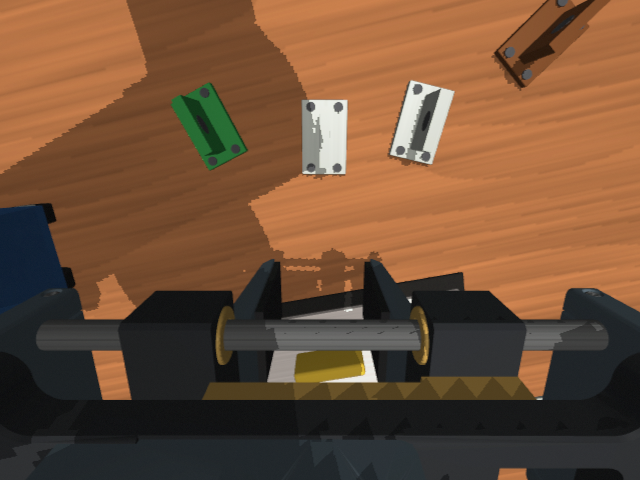

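The wrist view shows the steel brackets at (324,136) and (420,122), with green at (209,125) and brown at (548,40). I'll take the nearer steel one at world (0.438, 0.2295), yaw 2.945.

```bash
python3 go.py 0.438 0.2295 -0.015 2.945
```

```text
t21.35 [0.5172 0.2082 0.1138] [3.1412e+00 9.0000e-04 2.9253e+00] q6 -1.079 F [ 1.   0.  -0.7] w0.500 g0.0
slide [0.082  0.0038 0.1287] rotvec [ 0.0004  0.0009 -0.0197]
```

move_arm:
  plan:
    - {"slide": [0.03, 0.002, 0], "rotation": [0, 0, -0.02], "grip": 128}
    - {"slide": [0.03, 0.002, 0], "rotation": [0, 0, 0], "grip": 128}
    - {"slide": [0.021, 0, 0], "rotation": [0, 0, 0], "grip": 128}
    - {"slide": [0, 0, 0.03], "rotation": [0, 0, 0], "grip": 128}
    - {"slide": [0, 0, 0], "rotation": [0, 0, 0], "grip": 128}
    - {"slide": [0, 0, 0], "rotation": [0, 0, 0], "grip": 128}

```text
time: 21.95
tool_pos: [0.4387, 0.228, 0.0836]
tcp_rot: [-3.141, -0.001, 2.946]
wrist_force: [0.2, -0.2, 0.1]
gripper_width: 0.5
grasp_force: 0.0
```

```bash
python3 wsteel.py w6|head -5;  python3 go.py 0.438 0.2295 -0.015 2.945
```

```text
t22.00 [0.4391 0.2282 0.0841] [3.1414e+00 4.0000e-04 2.9465e+00] q6 -1.017 F [-0.3  0.1 -0.2] w0.499 g0.0
steel 2462 [420.  218.9] ctr [0.4447 0.3155] sz [0.0653, 0.0408] yaw 2.713
steel 3092 [321.4 231.8] ctr [0.4409 0.2295] sz [0.0387, 0.0716] yaw 2.966
steel 1860 [320.4 334.6] ctr [0.5357 0.2098] sz [0.184, 0.0098] yaw 1.376
t22.00 [0.4391 0.2282 0.0841] [3.1414e+00 4.0000e-04 2.9465e+00] q6 -1.017 F [-0.3  0.1 -0.2] w0.499 g0.0
slide [0.0014 0.0011 0.0991] rotvec [0.0002 0.0004 0.0015]
```

View pics/w6.png

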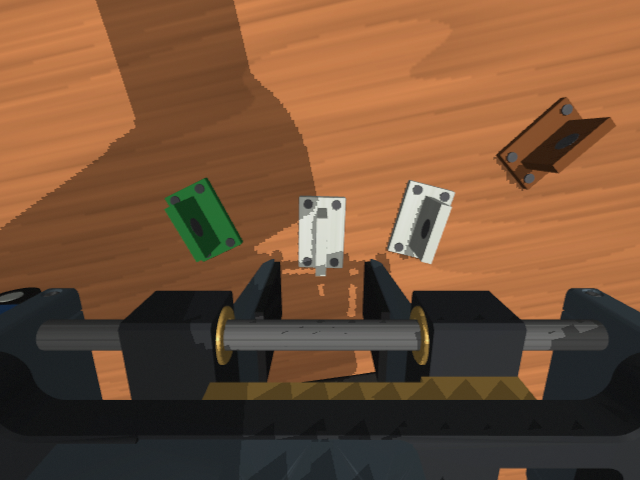

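The lug is at col 321 with the fingers centred at 323 and the neighbours clear. Descending to grip.

move_arm:
  plan:
    - {"slide": [0.001, 0, 0.03], "rotation": [0, 0, 0], "grip": 128}
    - {"slide": [0, 0, 0.03], "rotation": [0, 0, 0], "grip": 128}
    - {"slide": [0, 0, 0.02], "rotation": [0, 0, 0], "grip": 128}
    - {"slide": [0, 0, 0.012], "rotation": [0, 0, 0], "grip": 128}
    - {"slide": [0, 0, 0.005], "rotation": [0, 0, 0], "grip": 128}
    - {"slide": [0, 0, 0], "rotation": [0, 0, 0], "grip": 128}
    - {"slide": [0, 0, 0], "rotation": [0, 0, 0], "grip": 255}
    - {"slide": [0, 0, 0], "rotation": [0, 0, 0], "grip": 255}
    - {"slide": [0, 0, 0], "rotation": [0, 0, 0], "grip": 255}
    - {"slide": [0, 0, 0], "rotation": [0, 0, 0], "grip": 255}
    - {"slide": [0, 0, 0], "rotation": [0, 0, 0], "grip": 255}
    - {"slide": [0, 0, 0], "rotation": [0, 0, 0], "grip": 255}

```text
time: 23.2
tool_pos: [0.437, 0.2284, -0.0132]
tcp_rot: [3.142, 0.0, 2.948]
wrist_force: [-1.6, 0.0, 6.2]
gripper_width: 0.085
grasp_force: 30.0
```

move_arm:
  plan:
    - {"slide": [0, 0, 0], "rotation": [0, 0, 0], "grip": 255}
    - {"slide": [0, 0, 0], "rotation": [0, 0, 0], "grip": 255}

```text
time: 23.4
tool_pos: [0.437, 0.2284, -0.0132]
tcp_rot: [3.141, 0.0, 2.948]
wrist_force: [-1.8, -0.1, 5.6]
gripper_width: 0.085
grasp_force: 30.0
```

Gripped (7.7 mm). Lift and carry to the tray.

move_arm:
  plan:
    - {"slide": [0, 0, -0.01], "rotation": [0, 0, 0], "grip": 255}
    - {"slide": [0, 0, -0.03], "rotation": [0, 0, 0], "grip": 255}
    - {"slide": [0, 0, -0.04], "rotation": [0, 0, 0], "grip": 255}
    - {"slide": [0, 0, -0.04], "rotation": [0, 0, 0], "grip": 255}
    - {"slide": [0, 0, -0.04], "rotation": [0, 0, 0], "grip": 255}
    - {"slide": [0, 0, 0], "rotation": [0, 0, -0.043], "grip": 255}
    - {"slide": [0, 0, 0], "rotation": [0, 0, 0], "grip": 255}

```text
time: 24.1
tool_pos: [0.4372, 0.2285, 0.148]
tcp_rot: [3.14, 0.002, 2.992]
wrist_force: [0.8, 0.1, -2.6]
gripper_width: 0.085
grasp_force: 30.0
```

```bash
python3 go.py 0.4695 -0.1115 0.15 2.991
```

```text
t24.10 [0.4372 0.2285 0.148 ] [3.1405e+00 1.9000e-03 2.9917e+00] q6 -1.061 F [ 0.8  0.1 -2.6] w0.085 g30.0
slide [-0.0827 -0.3314 -0.0022] rotvec [0.0011 0.0019 0.0007]
```

move_arm:
  plan:
    - {"slide": [-0.004, -0.02, 0], "rotation": [0, 0, 0], "grip": 255}
    - {"slide": [-0.008, -0.035, 0], "rotation": [0, 0, 0], "grip": 255}
    - {"slide": [-0.01, -0.04, 0], "rotation": [0, 0, 0], "grip": 255}
    - {"slide": [-0.01, -0.04, 0], "rotation": [0, 0, 0], "grip": 255}
    - {"slide": [-0.01, -0.04, 0], "rotation": [0, 0, 0], "grip": 255}
    - {"slide": [-0.01, -0.04, 0], "rotation": [0, 0, 0], "grip": 255}
    - {"slide": [-0.01, -0.04, 0], "rotation": [0, 0, 0], "grip": 255}
    - {"slide": [-0.01, -0.04, 0], "rotation": [0, 0, 0], "grip": 255}
    - {"slide": [-0.01, -0.03, 0], "rotation": [0, 0, 0], "grip": 255}
    - {"slide": [0, -0.006, 0], "rotation": [0, 0, 0], "grip": 255}
    - {"slide": [0, 0, 0], "rotation": [0, 0, 0], "grip": 255}
    - {"slide": [0, 0, 0], "rotation": [0, 0, 0], "grip": 255}

```text
time: 25.3
tool_pos: [0.4675, -0.1103, 0.1461]
tcp_rot: [3.141, -0.002, 2.99]
wrist_force: [0.6, 0.7, -2.7]
gripper_width: 0.089
grasp_force: 30.0
```

```bash
cat > tray.py <<'E'
from h import *
c=cam('wrist'); b=ctrl.capture('wrist')[:,:,::-1]; h=cv2.cvtColor(b,cv2.COLOR_BGR2HSV)
m=(h[...,0]>100)&(h[...,0]<125)&(h[...,1]>120)&(h[...,2]>35)
for a,ce,rect in blobs(m,1500):
    print(a,ce,cv2.boxPoints(rect).round(0).tolist())
E
python3 go.py 0.4695 -0.1115 0.0388 2.991; python3 tray.py
python3 - <<'E'
from h import *
# tray/rim outline from the top view (rim z .108)
c=cam('top'); img=ctrl.capture('top')[:,:,::-1]; cv2.imwrite('pics/t7.png',img); h=cv2.cvtColor(img,cv2.COLOR_BGR2HSV)
m=(h[...,0]>100)&(h[...,0]<125)&(h[...,1]>110)&(h[...,2]>35); m[:240]=0;m[340:]=0;m[:,:330]=0;m[:,500:]=0
for a,ce,r in blobs(m,100): print('top blue',a,[ray(c,p,.108)[:2].round(3).tolist() for p in cv2.boxPoints(r)],ray(c,r[0],.108)[:2].round(4))
E
```

```text
t25.30 [ 0.4675 -0.1103  0.1461] [ 3.1410e+00 -1.6000e-03  2.9903e+00] q6 -1.776 F [ 0.6  0.7 -2.7] w0.089 g30.0
slide [-0.0023 -0.0009  0.1073] rotvec [ 0.0006 -0.0016 -0.0007]
36980 [241.1 237.3] [[57.0, 184.0], [445.0, 183.0], [445.0, 304.0], [57.0, 306.0]]
top blue 160 [[0.43, -0.07], [0.446, -0.073], [0.43, -0.168], [0.415, -0.165]] [ 0.4303 -0.1189]
```

Estimates agree. Lower into the tray.

move_arm:
  plan:
    - {"slide": [-0.002, -0.001, 0], "rotation": [0, 0, 0], "grip": 255}
    - {"slide": [0, 0, 0.025], "rotation": [0, 0, 0], "grip": 255}
    - {"slide": [0, 0, 0.025], "rotation": [0, 0, 0], "grip": 255}
    - {"slide": [0, 0, 0.02], "rotation": [0, 0, 0], "grip": 255}
    - {"slide": [0, 0, 0.015], "rotation": [0, 0, 0], "grip": 255}
    - {"slide": [0, 0, 0.01], "rotation": [0, 0, 0], "grip": 255}
    - {"slide": [0, 0, 0.005], "rotation": [0, 0, 0], "grip": 255}
    - {"slide": [0, 0, 0], "rotation": [0, 0, 0], "grip": 255}

```text
time: 26.2
tool_pos: [0.4701, -0.1123, 0.0464]
tcp_rot: [3.141, -0.0, 2.991]
wrist_force: [-0.2, -0.4, -1.6]
gripper_width: 0.086
grasp_force: 30.0
```

move_arm:
  plan:
    - {"slide": [0, 0, 0.002], "rotation": [0, 0, 0], "grip": 255}
    - {"slide": [0, 0, 0], "rotation": [0, 0, 0], "grip": 255}

```text
time: 26.4
tool_pos: [0.4704, -0.1126, 0.045]
tcp_rot: [-3.141, 0.001, 2.991]
wrist_force: [0.3, -0.9, -1.9]
gripper_width: 0.085
grasp_force: 30.0
```

move_arm:
  plan:
    - {"slide": [0, 0, 0.0015], "rotation": [0, 0, 0], "grip": 255}
    - {"slide": [0, 0, 0], "rotation": [0, 0, 0], "grip": 255}

```text
time: 26.6
tool_pos: [0.4702, -0.1126, 0.0432]
tcp_rot: [-3.142, 0.0, 2.991]
wrist_force: [-0.1, 0.6, -2.5]
gripper_width: 0.079
grasp_force: 30.0
```

move_arm:
  plan:
    - {"slide": [0, 0, 0.002], "rotation": [0, 0, 0], "grip": 255}
    - {"slide": [0, 0, 0], "rotation": [0, 0, 0], "grip": 255}

```text
time: 26.8
tool_pos: [0.47, -0.1125, 0.041]
tcp_rot: [3.142, -0.0, 2.991]
wrist_force: [0.6, 0.5, -2.2]
gripper_width: 0.084
grasp_force: 30.0
```

move_arm:
  plan:
    - {"slide": [0, 0, 0.0015], "rotation": [0, 0, 0], "grip": 255}
    - {"slide": [0, 0, 0], "rotation": [0, 0, 0], "grip": 255}

```text
time: 27.0
tool_pos: [0.47, -0.1125, 0.0394]
tcp_rot: [3.142, -0.0, 2.991]
wrist_force: [0.1, 0.3, -2.5]
gripper_width: 0.084
grasp_force: 30.0
```

move_arm:
  plan:
    - {"slide": [0, 0, 0.001], "rotation": [0, 0, 0], "grip": 255}
    - {"slide": [0, 0, 0], "rotation": [0, 0, 0], "grip": 255}

```text
time: 27.2
tool_pos: [0.4701, -0.1125, 0.0388]
tcp_rot: [-3.142, 0.0, 2.991]
wrist_force: [-0.9, 0.2, 4.3]
gripper_width: 0.088
grasp_force: 30.0
```

The floor was touched at 0.0388, exactly as predicted. Release, rise and go back for the second bracket.

move_arm:
  plan:
    - {"slide": [0, 0, 0], "rotation": [0, 0, 0], "grip": 165}
    - {"slide": [0, 0, 0], "rotation": [0, 0, 0], "grip": 165}
    - {"slide": [0, 0, 0], "rotation": [0, 0, 0], "grip": 165}
    - {"slide": [0, 0, 0], "rotation": [0, 0, 0], "grip": 165}
    - {"slide": [0, 0, 0], "rotation": [0, 0, 0], "grip": 165}
    - {"slide": [0, 0, -0.02], "rotation": [0, 0, 0], "grip": 165}
    - {"slide": [0, 0, -0.03], "rotation": [0, 0, 0], "grip": 165}
    - {"slide": [0, 0, -0.04], "rotation": [0, 0, 0], "grip": 165}
    - {"slide": [0, 0, -0.02], "rotation": [0, 0, 0.142], "grip": 140}
    - {"slide": [0, 0, 0], "rotation": [0, 0, 0.142], "grip": 140}
    - {"slide": [0, 0, 0], "rotation": [0, 0, 0], "grip": 140}

```text
time: 28.3
tool_pos: [0.4704, -0.1126, 0.1492]
tcp_rot: [3.141, 0.001, 2.704]
wrist_force: [-0.2, 0.6, 0.1]
gripper_width: 0.452
grasp_force: 0.0
```

```bash
python3 go.py 0.4747 0.295 0.13 2.707; python3 steel.py
```

```text
t28.30 [ 0.4704 -0.1126  0.1492] [3.1414e+00 1.3000e-03 2.7039e+00] q6 -1.492 F [-0.2  0.6  0.1] w0.452 g0.0
slide [0.1688 0.371  0.019 ] rotvec [ 0.0002  0.0013 -0.0031]
steel 355 [207.4 297.7] ctr [0.4427 0.3129] sz [0.0641, 0.0395] yaw 2.717
```

move_arm:
  plan:
    - {"slide": [0.008, 0.02, 0], "rotation": [0, 0, 0], "grip": 140}
    - {"slide": [0.016, 0.035, 0], "rotation": [0, 0, 0], "grip": 140}
    - {"slide": [0.018, 0.04, 0], "rotation": [0, 0, 0], "grip": 140}
    - {"slide": [0.018, 0.04, 0], "rotation": [0, 0, 0], "grip": 140}
    - {"slide": [0.018, 0.04, 0], "rotation": [0, 0, 0], "grip": 140}
    - {"slide": [0.018, 0.04, 0], "rotation": [0, 0, 0], "grip": 140}
    - {"slide": [0.018, 0.04, 0], "rotation": [0, 0, 0], "grip": 140}
    - {"slide": [0.018, 0.04, 0], "rotation": [0, 0, 0], "grip": 140}
    - {"slide": [0.018, 0.04, 0], "rotation": [0, 0, 0], "grip": 140}
    - {"slide": [0.018, 0.036, 0.02], "rotation": [0, 0, 0], "grip": 140}
    - {"slide": [0, 0, 0.03], "rotation": [0, 0, 0], "grip": 140}
    - {"slide": [0, 0, 0], "rotation": [0, 0, 0], "grip": 140}

```text
time: 29.55
tool_pos: [0.4712, 0.2944, 0.0949]
tcp_rot: [-3.136, -0.004, 2.713]
wrist_force: [0.2, 0.0, -0.2]
gripper_width: 0.451
grasp_force: 0.0
```

```bash
python3 wsteel.py w8;  python3 go.py 0.444 0.3145 -0.012 2.71
```

```text
t29.60 [0.4723 0.2941 0.0969] [-3.1377e+00 -3.0000e-03  2.7109e+00] q6 -0.690 F [-0.4 -0.7  0.7] w0.448 g0.0
steel 3116 [329.8 193.8] ctr [0.4452 0.3161] sz [0.0382, 0.065] yaw 2.739
steel 1232 [322.2 335. ] ctr [0.5675 0.2514] sz [0.1765, 0.009] yaw 1.145
t29.60 [0.4723 0.2941 0.0969] [-3.1377e+00 -3.0000e-03  2.7109e+00] q6 -0.690 F [-0.4 -0.7  0.7] w0.448 g0.0
slide [0.0339 0.0072 0.1089] rotvec [-0.0039 -0.003   0.0009]
```

move_arm:
  plan:
    - {"slide": [0.02, 0.0075, 0], "rotation": [0, 0, 0], "grip": 140}
    - {"slide": [0.014, 0, 0], "rotation": [0, 0, 0], "grip": 140}
    - {"slide": [0, 0, 0], "rotation": [0, 0, 0], "grip": 140}
    - {"slide": [0, 0, 0], "rotation": [0, 0, 0], "grip": 140}

```text
time: 30.0
tool_pos: [0.4466, 0.3155, 0.0994]
tcp_rot: [3.141, 0.001, 2.708]
wrist_force: [1.9, -0.0, 0.6]
gripper_width: 0.45
grasp_force: 0.0
```

```bash
python3 go.py 0.4442 0.315 -0.012 2.71; python3 - <<'E'
from h import *
c=cam('wrist'); img=ctrl.capture('wrist')[:,:,::-1]; cv2.imwrite('pics/w9.png',img)
p=(.4442,.315,.048); print("lug top pred",proj(c,p))
H,S,V=cv2.split(cv2.cvtColor(img,cv2.COLOR_BGR2HSV))
m=((S<60)&(V>60)); m[275:]=0
print([(b[0],b[1],cv2.boxPoints(b[2]).round().tolist()) for b in blobs(m,300)])
E
```

```text
t30.00 [0.4466 0.3155 0.0994] [3.1409e+00 7.0000e-04 2.7078e+00] q6 -0.631 F [ 1.9 -0.   0.6] w0.450 g0.0
slide [ 0.002  -0.0016  0.1114] rotvec [ 0.0006  0.0007 -0.0022]
lug top pred [317.77069205 241.07716406]
[(np.int32(3025), array([319.1, 227.1]), [[297.0, 193.0], [341.0, 193.0], [341.0, 267.0], [297.0, 267.0]])]
```

```bash
python3 -c "
import cv2
print(cv2.imwrite('pics/w9c.png',cv2.resize(cv2.imread('pics/w9.png')[150:320,220:430],(420,340))))"
```

```text
True
```

Bracket centre is at col 319 against fingers at 323, so 1.5 mm correction. Descend and grip.

move_arm:
  plan:
    - {"slide": [0.002, -0.0015, 0.03], "rotation": [0, 0, 0], "grip": 140}
    - {"slide": [0, 0, 0.03], "rotation": [0, 0, 0], "grip": 140}
    - {"slide": [0, 0, 0.03], "rotation": [0, 0, 0], "grip": 140}
    - {"slide": [0, 0, 0.014], "rotation": [0, 0, 0], "grip": 140}
    - {"slide": [0, 0, 0.006], "rotation": [0, 0, 0], "grip": 140}
    - {"slide": [0, 0, 0], "rotation": [0, 0, 0], "grip": 140}
    - {"slide": [0, 0, 0], "rotation": [0, 0, 0], "grip": 255}
    - {"slide": [0, 0, 0], "rotation": [0, 0, 0], "grip": 255}
    - {"slide": [0, 0, 0], "rotation": [0, 0, 0], "grip": 255}
    - {"slide": [0, 0, 0], "rotation": [0, 0, 0], "grip": 255}
    - {"slide": [0, 0, 0], "rotation": [0, 0, 0], "grip": 255}
    - {"slide": [0, 0, 0], "rotation": [0, 0, 0], "grip": 255}

```text
time: 31.25
tool_pos: [0.444, 0.3154, -0.011]
tcp_rot: [3.141, 0.0, 2.707]
wrist_force: [-1.0, -0.7, 6.9]
gripper_width: 0.086
grasp_force: 30.0
```

move_arm:
  plan:
    - {"slide": [0, 0, 0], "rotation": [0, 0, 0], "grip": 255}
    - {"slide": [0, 0, 0], "rotation": [0, 0, 0], "grip": 255}

```text
time: 31.45
tool_pos: [0.444, 0.3154, -0.011]
tcp_rot: [3.141, 0.0, 2.707]
wrist_force: [-1.2, -1.1, 7.0]
gripper_width: 0.084
grasp_force: 30.0
```

move_arm:
  plan:
    - {"slide": [0, 0, -0.01], "rotation": [0, 0, 0], "grip": 255}
    - {"slide": [0, 0, -0.03], "rotation": [0, 0, 0], "grip": 255}
    - {"slide": [0, 0, -0.04], "rotation": [0, 0, 0], "grip": 255}
    - {"slide": [0, 0, -0.04], "rotation": [0, 0, 0], "grip": 255}
    - {"slide": [0, 0, -0.04], "rotation": [0, 0, 0], "grip": 255}
    - {"slide": [0, 0, 0], "rotation": [0, 0, -0.142], "grip": 255}
    - {"slide": [0, 0, 0], "rotation": [0, 0, -0.142], "grip": 255}
    - {"slide": [0, 0, 0], "rotation": [0, 0, 0], "grip": 255}

```text
time: 32.25
tool_pos: [0.4437, 0.3153, 0.1494]
tcp_rot: [3.141, 0.0, 2.994]
wrist_force: [0.2, 0.2, -1.8]
gripper_width: 0.084
grasp_force: 30.0
```

```bash
python3 go.py 0.4545 -0.2105 0.15 2.991
```

```text
t32.25 [0.4437 0.3153 0.1494] [3.1413e+00 4.0000e-04 2.9937e+00] q6 -0.915 F [ 0.2  0.2 -1.8] w0.084 g30.0
slide [-0.0881 -0.5185 -0.0008] rotvec [0.0003 0.0004 0.0027]
```

move_arm:
  plan:
    - {"slide": [-0.005, -0.025, 0], "rotation": [0, 0, 0], "grip": 255}
    - {"slide": [-0.007, -0.042, 0], "rotation": [0, 0, 0], "grip": 255}
    - {"slide": [-0.008, -0.045, 0], "rotation": [0, 0, 0], "grip": 255}
    - {"slide": [-0.008, -0.045, 0], "rotation": [0, 0, 0], "grip": 255}
    - {"slide": [-0.008, -0.045, 0], "rotation": [0, 0, 0], "grip": 255}
    - {"slide": [-0.008, -0.045, 0], "rotation": [0, 0, 0], "grip": 255}
    - {"slide": [-0.008, -0.045, 0], "rotation": [0, 0, 0], "grip": 255}
    - {"slide": [-0.008, -0.045, 0], "rotation": [0, 0, 0], "grip": 255}
    - {"slide": [-0.008, -0.045, 0], "rotation": [0, 0, 0], "grip": 255}
    - {"slide": [-0.008, -0.045, 0], "rotation": [0, 0, 0], "grip": 255}
    - {"slide": [-0.007, -0.045, 0], "rotation": [0, 0, 0], "grip": 255}
    - {"slide": [-0.005, -0.04, 0], "rotation": [0, 0, 0], "grip": 255}

```text
time: 33.45
tool_pos: [0.4536, -0.2063, 0.1487]
tcp_rot: [3.142, -0.0, 2.985]
wrist_force: [0.7, 0.5, -1.3]
gripper_width: 0.087
grasp_force: 30.0
```

move_arm:
  plan:
    - {"slide": [0, 0, 0], "rotation": [0, 0, 0], "grip": 255}
    - {"slide": [0, 0, 0], "rotation": [0, 0, 0], "grip": 255}

```text
time: 33.65
tool_pos: [0.4535, -0.2046, 0.1485]
tcp_rot: [3.141, -0.001, 2.985]
wrist_force: [0.7, -0.0, -1.8]
gripper_width: 0.086
grasp_force: 30.0
```

```bash
python3 go.py 0.4545 -0.2105 0.041 2.991
```

```text
t33.65 [ 0.4535 -0.2046  0.1485] [ 3.1411e+00 -7.0000e-04  2.9850e+00] q6 -1.958 F [ 0.7 -0.  -1.8] w0.086 g30.0
slide [-0.002  -0.0057  0.1075] rotvec [ 0.0005 -0.0007 -0.006 ]
```

move_arm:
  plan:
    - {"slide": [-0.002, -0.0055, 0], "rotation": [0, 0, -0.006], "grip": 255}
    - {"slide": [0, 0, 0.025], "rotation": [0, 0, 0], "grip": 255}
    - {"slide": [0, 0, 0.025], "rotation": [0, 0, 0], "grip": 255}
    - {"slide": [0, 0, 0.025], "rotation": [0, 0, 0], "grip": 255}
    - {"slide": [0, 0, 0.015], "rotation": [0, 0, 0], "grip": 255}
    - {"slide": [0, 0, 0.01], "rotation": [0, 0, 0], "grip": 255}
    - {"slide": [0, 0, 0.003], "rotation": [0, 0, 0], "grip": 255}
    - {"slide": [0, 0, 0], "rotation": [0, 0, 0], "grip": 255}

```text
time: 34.45
tool_pos: [0.4553, -0.2095, 0.0458]
tcp_rot: [3.142, -0.0, 2.997]
wrist_force: [0.5, 0.6, -1.4]
gripper_width: 0.086
grasp_force: 30.0
```

move_arm:
  plan:
    - {"slide": [0, 0, 0.002], "rotation": [0, 0, 0], "grip": 255}
    - {"slide": [0, 0, 0], "rotation": [0, 0, 0], "grip": 255}

```text
time: 34.65
tool_pos: [0.4555, -0.2099, 0.0441]
tcp_rot: [-3.141, 0.001, 2.997]
wrist_force: [-0.7, -0.2, -1.4]
gripper_width: 0.089
grasp_force: 30.0
```

move_arm:
  plan:
    - {"slide": [0, 0, 0.001], "rotation": [0, 0, 0], "grip": 255}
    - {"slide": [0, 0, 0], "rotation": [0, 0, 0], "grip": 255}

```text
time: 34.85
tool_pos: [0.4552, -0.2099, 0.0428]
tcp_rot: [-3.141, 0.0, 2.997]
wrist_force: [0.6, -0.3, -2.9]
gripper_width: 0.087
grasp_force: 30.0
```

move_arm:
  plan:
    - {"slide": [0, 0, 0.001], "rotation": [0, 0, 0], "grip": 255}
    - {"slide": [0, 0, 0], "rotation": [0, 0, 0], "grip": 255}

```text
time: 35.05
tool_pos: [0.4551, -0.2098, 0.0416]
tcp_rot: [3.142, -0.0, 2.997]
wrist_force: [-0.3, -0.2, -2.1]
gripper_width: 0.086
grasp_force: 30.0
```

move_arm:
  plan:
    - {"slide": [0, 0, 0.001], "rotation": [0, 0, 0], "grip": 255}
    - {"slide": [0, 0, 0], "rotation": [0, 0, 0], "grip": 255}

```text
time: 35.25
tool_pos: [0.4552, -0.2098, 0.0409]
tcp_rot: [-3.141, 0.0, 2.997]
wrist_force: [-1.7, 0.4, 8.2]
gripper_width: 0.085
grasp_force: 30.0
```

move_arm:
  plan:
    - {"slide": [0, 0, 0], "rotation": [0, 0, 0], "grip": 165}
    - {"slide": [0, 0, 0], "rotation": [0, 0, 0], "grip": 165}
    - {"slide": [0, 0, 0], "rotation": [0, 0, 0], "grip": 165}
    - {"slide": [0, 0, 0], "rotation": [0, 0, 0], "grip": 165}
    - {"slide": [0, 0, 0], "rotation": [0, 0, 0], "grip": 165}
    - {"slide": [0, 0, -0.02], "rotation": [0, 0, 0], "grip": 165}
    - {"slide": [0, 0, -0.03], "rotation": [0, 0, 0], "grip": 165}
    - {"slide": [0, 0, -0.04], "rotation": [0, 0, 0], "grip": 165}
    - {"slide": [0, 0, -0.04], "rotation": [0, 0, 0], "grip": 165}
    - {"slide": [0, 0, -0.03], "rotation": [0, 0, 0], "grip": 165}
    - {"slide": [0, 0, 0], "rotation": [0, 0, 0], "grip": 165}

```text
time: 36.35
tool_pos: [0.457, -0.2109, 0.2045]
tcp_rot: [-3.139, 0.006, 2.997]
wrist_force: [0.2, -0.0, -0.7]
gripper_width: 0.349
grasp_force: 0.0
```

move_arm:
  plan:
    - {"slide": [0, 0, 0], "rotation": [0, 0, 0.14], "grip": 100}
    - {"slide": [0, 0, 0], "rotation": [0, 0, 0.14], "grip": 100}
    - {"slide": [0, 0, 0], "rotation": [0, 0, 0.14], "grip": 100}
    - {"slide": [0, 0, 0], "rotation": [0, 0, 0.14], "grip": 100}
    - {"slide": [0, 0, 0], "rotation": [0, 0, 0.14], "grip": 100}
    - {"slide": [0, 0, 0], "rotation": [0, 0, 0.14], "grip": 100}
    - {"slide": [0, 0, 0], "rotation": [0, 0, 0.14], "grip": 100}
    - {"slide": [0, 0, 0], "rotation": [0, 0, 0.14], "grip": 100}
    - {"slide": [0, 0, 0], "rotation": [0, 0, 0.14], "grip": 100}
    - {"slide": [0, 0, 0], "rotation": [0, 0, 0.14], "grip": 100}
    - {"slide": [0, 0, 0], "rotation": [0, 0, 0.06], "grip": 100}
    - {"slide": [0, 0, 0], "rotation": [0, 0, 0], "grip": 100}

```text
time: 37.55
tool_pos: [0.4548, -0.2096, 0.1999]
tcp_rot: [-3.141, -0.0, 1.536]
wrist_force: [0.7, 0.4, -0.3]
gripper_width: 0.61
grasp_force: 0.0
```

```bash
python3 go.py 0.45 0.10 0.2 1.538; python3 - <<'E'
from h import *
t=ctrl.capture('top');s=ctrl.capture('scene');w=ctrl.capture('wrist')
o=np.zeros((600,800,3),np.uint8)
o[:300,:400]=cv2.resize(t,(400,300));o[:300,400:]=cv2.resize(w,(400,300));o[300:,:]=cv2.resize(s[120:300,140:620],(800,300))
show('c1',o); show('t10',t)
E
```

```text
t37.55 [ 0.4548 -0.2096  0.1999] [-3.1408e+00 -4.0000e-04  1.5358e+00] q6 -0.516 F [ 0.7  0.4 -0.3] w0.610 g0.0
slide [ 3.093e-01 -1.570e-02  1.000e-04] rotvec [-0.0008 -0.0004 -0.0022]
```

View pics/c1.png

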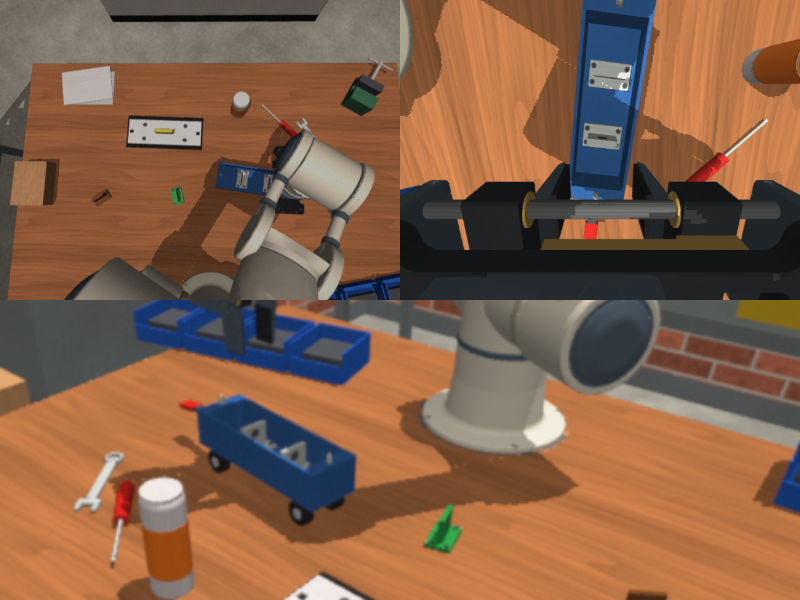

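The composite shows both steel brackets standing in the tray (wrist view). The bench holds only the brown and green decoys, the pedal is down, and the can and tools are untouched. Now to fetch the cover.

move_arm:
  plan:
    - {"slide": [0.02, 0, 0], "rotation": [0, 0, 0], "grip": 100}
    - {"slide": [0.035, 0, 0], "rotation": [0, 0, 0], "grip": 100}
    - {"slide": [0.04, 0, 0], "rotation": [0, 0, 0], "grip": 100}
    - {"slide": [0.04, 0, 0], "rotation": [0, 0, 0], "grip": 100}
    - {"slide": [0.04, 0, 0], "rotation": [0, 0, 0], "grip": 100}
    - {"slide": [0.04, 0, 0], "rotation": [0, 0, 0], "grip": 100}
    - {"slide": [0.04, 0, 0], "rotation": [0, 0, 0], "grip": 100}
    - {"slide": [0.04, 0, 0], "rotation": [0, 0, 0], "grip": 100}
    - {"slide": [0.04, 0, 0], "rotation": [0, 0, 0], "grip": 100}
    - {"slide": [0.035, 0, 0], "rotation": [0, 0, 0], "grip": 100}
    - {"slide": [0.03, 0, 0], "rotation": [0, 0, 0], "grip": 100}
    - {"slide": [0, 0, 0], "rotation": [0, 0, 0], "grip": 100}

```text
time: 38.9
tool_pos: [0.4686, 0.193, 0.2004]
tcp_rot: [3.141, -0.001, 1.541]
wrist_force: [0.0, -0.4, 0.1]
gripper_width: 0.606
grasp_force: 0.0
```

```bash
python3 go.py 0.6551 0.1862 0.06 1.538
```

```text
t38.90 [0.4686 0.193  0.2004] [ 3.1415e+00 -8.0000e-04  1.5413e+00] q6 0.302 F [ 0.  -0.4  0.1] w0.606 g0.0
slide [-0.0014  0.1866  0.1404] rotvec [ 0.0001 -0.0008  0.0033]
```

move_arm:
  plan:
    - {"slide": [0, 0.025, 0], "rotation": [0, 0, 0.003], "grip": 100}
    - {"slide": [0, 0.035, 0], "rotation": [0, 0, 0], "grip": 100}
    - {"slide": [0, 0.035, 0], "rotation": [0, 0, 0], "grip": 100}
    - {"slide": [0, 0.035, 0], "rotation": [0, 0, 0], "grip": 100}
    - {"slide": [-0.001, 0.035, 0], "rotation": [0, 0, 0], "grip": 100}
    - {"slide": [0, 0.021, 0.03], "rotation": [0, 0, 0], "grip": 100}
    - {"slide": [0, 0, 0.04], "rotation": [0, 0, 0], "grip": 100}
    - {"slide": [0, 0, 0.04], "rotation": [0, 0, 0], "grip": 100}
    - {"slide": [0, 0, 0.03], "rotation": [0, 0, 0], "grip": 100}
    - {"slide": [0, 0, 0], "rotation": [0, 0, 0], "grip": 100}
    - {"slide": [0, 0, 0], "rotation": [0, 0, 0], "grip": 100}

```text
time: 40.0
tool_pos: [0.6547, 0.1818, 0.0612]
tcp_rot: [-3.141, 0.0, 1.534]
wrist_force: [0.5, -0.2, 1.0]
gripper_width: 0.609
grasp_force: 0.0
```

```bash
python3 go.py 0.6551 0.1862 -0.0100 1.538; python3 - <<'E'
from h import *
c=cam('wrist'); b=ctrl.capture('wrist'); h=cv2.cvtColor(b,cv2.COLOR_RGB2HSV)
m=(h[...,0]>20)&(h[...,0]<35)&(h[...,1]>150)&(h[...,2]>80); m[320:]=0
for x in blobs(m,300): print(x[0],x[1],cv2.boxPoints(x[2]).round().tolist(),"pred",[proj(c,(.6551+s*.035*.033,.1862+s*.035,.045)).round(0) for s in(-1,1)])
E
```

```text
t40.00 [0.6547 0.1818 0.0612] [-3.1413e+00  1.0000e-04  1.5342e+00] q6 0.220 F [ 0.5 -0.2  1. ] w0.609 g0.0
slide [0.0044 0.0002 0.0712] rotvec [-0.0003  0.0001 -0.0038]
1829 [322.2 246. ] [[313.0, 197.0], [331.0, 197.0], [331.0, 296.0], [313.0, 296.0]] pred [array([322., 300.]), array([321., 205.])]
```

Bar at col 322, on the finger centre. Descend and grip.

move_arm:
  plan:
    - {"slide": [0.0044, 0, 0], "rotation": [0, 0, -0.004], "grip": 100}
    - {"slide": [0, 0, 0.03], "rotation": [0, 0, 0], "grip": 100}
    - {"slide": [0, 0, 0.02], "rotation": [0, 0, 0], "grip": 100}
    - {"slide": [0, 0, 0.014], "rotation": [0, 0, 0], "grip": 100}
    - {"slide": [0, 0, 0.006], "rotation": [0, 0, 0], "grip": 100}
    - {"slide": [0, 0, 0], "rotation": [0, 0, 0], "grip": 100}
    - {"slide": [0, 0, 0], "rotation": [0, 0, 0], "grip": 255}
    - {"slide": [0, 0, 0], "rotation": [0, 0, 0], "grip": 255}
    - {"slide": [0, 0, 0], "rotation": [0, 0, 0], "grip": 255}
    - {"slide": [0, 0, 0], "rotation": [0, 0, 0], "grip": 255}
    - {"slide": [0, 0, 0], "rotation": [0, 0, 0], "grip": 255}
    - {"slide": [0, 0, 0], "rotation": [0, 0, 0], "grip": 255}

```text
time: 41.25
tool_pos: [0.6548, 0.1866, -0.0093]
tcp_rot: [3.141, -0.0, 1.538]
wrist_force: [0.5, 0.1, 0.6]
gripper_width: 0.155
grasp_force: 30.0
```

move_arm:
  plan:
    - {"slide": [0, 0, 0], "rotation": [0, 0, 0], "grip": 255}
    - {"slide": [0, 0, 0], "rotation": [0, 0, 0], "grip": 255}
    - {"slide": [0, 0, 0], "rotation": [0, 0, 0], "grip": 255}

```text
time: 41.55
tool_pos: [0.6548, 0.1866, -0.0093]
tcp_rot: [3.141, -0.0, 1.538]
wrist_force: [-0.0, -0.7, 3.3]
gripper_width: 0.15
grasp_force: 30.0
```

move_arm:
  plan:
    - {"slide": [0, 0, -0.01], "rotation": [0, 0, 0], "grip": 255}
    - {"slide": [0, 0, -0.03], "rotation": [0, 0, 0], "grip": 255}
    - {"slide": [0, 0, -0.04], "rotation": [0, 0, 0], "grip": 255}
    - {"slide": [0, 0, -0.04], "rotation": [0, 0, 0], "grip": 255}
    - {"slide": [0, 0, -0.04], "rotation": [0, 0, 0], "grip": 255}
    - {"slide": [0, -0.02, -0.02], "rotation": [0, 0, 0], "grip": 255}
    - {"slide": [0, -0.035, 0], "rotation": [0, 0, 0], "grip": 255}
    - {"slide": [0, -0.035, 0], "rotation": [0, 0, 0], "grip": 255}
    - {"slide": [0, -0.035, 0], "rotation": [0, 0, 0], "grip": 255}
    - {"slide": [0, -0.035, 0], "rotation": [0, 0, 0], "grip": 255}
    - {"slide": [0, -0.03, 0], "rotation": [0, 0, 0], "grip": 255}
    - {"slide": [0, 0, 0], "rotation": [0, 0, 0], "grip": 255}

```text
time: 42.75
tool_pos: [0.4606, 0.1926, 0.1709]
tcp_rot: [-3.139, 0.001, 1.539]
wrist_force: [0.1, -0.7, -3.6]
gripper_width: 0.151
grasp_force: 30.0
```

move_arm:
  plan:
    - {"slide": [0, 0, 0], "rotation": [0, 0, 0.06], "grip": 255}
    - {"slide": [0, 0, 0], "rotation": [0, 0, 0.058], "grip": 255}
    - {"slide": [0, 0, 0], "rotation": [0, 0, 0], "grip": 255}

```text
time: 43.05
tool_pos: [0.465, 0.1928, 0.1709]
tcp_rot: [3.141, -0.0, 1.419]
wrist_force: [-0.4, -0.6, -4.0]
gripper_width: 0.15
grasp_force: 30.0
```

```bash
python3 go.py 0.4625 -0.161 0.17 1.42
```

```text
t43.05 [0.465  0.1928 0.1709] [ 3.1414e+00 -1.0000e-04  1.4186e+00] q6 0.427 F [-0.4 -0.6 -4. ] w0.150 g30.0
slide [-0.3501  0.0511  0.0009] rotvec [ 0.0002 -0.0001 -0.0014]
```

move_arm:
  plan:
    - {"slide": [-0.02, 0.003, 0], "rotation": [0, 0, 0], "grip": 255}
    - {"slide": [-0.035, 0.005, 0], "rotation": [0, 0, 0], "grip": 255}
    - {"slide": [-0.04, 0.006, 0], "rotation": [0, 0, 0], "grip": 255}
    - {"slide": [-0.04, 0.006, 0], "rotation": [0, 0, 0], "grip": 255}
    - {"slide": [-0.04, 0.006, 0], "rotation": [0, 0, 0], "grip": 255}
    - {"slide": [-0.04, 0.006, 0], "rotation": [0, 0, 0], "grip": 255}
    - {"slide": [-0.04, 0.006, 0], "rotation": [0, 0, 0], "grip": 255}
    - {"slide": [-0.04, 0.006, 0], "rotation": [0, 0, 0], "grip": 255}
    - {"slide": [-0.035, 0.005, 0], "rotation": [0, 0, 0], "grip": 255}
    - {"slide": [-0.02, 0.002, 0], "rotation": [0, 0, 0], "grip": 255}
    - {"slide": [0, 0, 0], "rotation": [0, 0, 0], "grip": 255}
    - {"slide": [0, 0, 0], "rotation": [0, 0, 0], "grip": 255}

```text
time: 44.25
tool_pos: [0.4625, -0.161, 0.1706]
tcp_rot: [-3.141, -0.0, 1.42]
wrist_force: [0.9, 0.3, -3.1]
gripper_width: 0.155
grasp_force: 30.0
```

move_arm:
  plan:
    - {"slide": [0, 0, 0.015], "rotation": [0, 0, 0], "grip": 255}
    - {"slide": [0, 0, 0.015], "rotation": [0, 0, 0], "grip": 255}
    - {"slide": [0, 0, 0], "rotation": [0, 0, 0], "grip": 255}
    - {"slide": [0, 0, 0], "rotation": [0, 0, 0], "grip": 255}

```text
time: 44.65
tool_pos: [0.4627, -0.1601, 0.1409]
tcp_rot: [-3.141, -0.0, 1.421]
wrist_force: [0.5, -0.3, -3.0]
gripper_width: 0.152
grasp_force: 30.0
```

```bash
python3 go.py 0.4625 -0.161 0.115 1.42
```

```text
t44.65 [ 0.4627 -0.1601  0.1409] [-3.1411e+00 -2.0000e-04  1.4213e+00] q6 -0.306 F [ 0.5 -0.3 -3. ] w0.152 g30.0
slide [-0.0009 -0.      0.0259] rotvec [-0.0005 -0.0002  0.0013]
```

move_arm:
  plan:
    - {"slide": [-0.001, 0, 0.01], "rotation": [0, 0, 0.001], "grip": 255}
    - {"slide": [0, 0, 0.01], "rotation": [0, 0, 0], "grip": 255}
    - {"slide": [0, 0, 0.006], "rotation": [0, 0, 0], "grip": 255}
    - {"slide": [0, 0, 0], "rotation": [0, 0, 0], "grip": 255}
    - {"slide": [0, 0, 0.003], "rotation": [0, 0, 0], "grip": 255}
    - {"slide": [0, 0, 0.003], "rotation": [0, 0, 0], "grip": 255}
    - {"slide": [0, 0, 0], "rotation": [0, 0, 0], "grip": 255}

```text
time: 45.35
tool_pos: [0.4624, -0.1618, 0.1084]
tcp_rot: [-3.141, -0.0, 1.419]
wrist_force: [-0.1, -0.1, -2.3]
gripper_width: 0.151
grasp_force: 30.0
```

move_arm:
  plan:
    - {"slide": [0, 0, 0.003], "rotation": [0, 0, 0], "grip": 255}
    - {"slide": [0, 0, 0.003], "rotation": [0, 0, 0], "grip": 255}
    - {"slide": [0, 0, 0], "rotation": [0, 0, 0], "grip": 255}

```text
time: 45.65
tool_pos: [0.4623, -0.1617, 0.1023]
tcp_rot: [-3.141, -0.0, 1.419]
wrist_force: [0.1, 0.4, -3.3]
gripper_width: 0.149
grasp_force: 30.0
```

move_arm:
  plan:
    - {"slide": [0, 0, 0.003], "rotation": [0, 0, 0], "grip": 255}
    - {"slide": [0, 0, 0.002], "rotation": [0, 0, 0], "grip": 255}
    - {"slide": [0, 0, 0], "rotation": [0, 0, 0], "grip": 255}

```text
time: 45.95
tool_pos: [0.4623, -0.1618, 0.0973]
tcp_rot: [-3.141, -0.0, 1.419]
wrist_force: [0.2, -0.3, -3.1]
gripper_width: 0.151
grasp_force: 30.0
```

The pins are through the holes with no contact force. Final seating.

move_arm:
  plan:
    - {"slide": [0, 0, 0.0015], "rotation": [0, 0, 0], "grip": 255}
    - {"slide": [0, 0, 0], "rotation": [0, 0, 0], "grip": 255}

```text
time: 46.15
tool_pos: [0.4624, -0.1618, 0.096]
tcp_rot: [-3.141, -0.0, 1.419]
wrist_force: [0.7, -0.1, -3.8]
gripper_width: 0.151
grasp_force: 30.0
```

move_arm:
  plan:
    - {"slide": [0, 0, 0.001], "rotation": [0, 0, 0], "grip": 255}
    - {"slide": [0, 0, 0], "rotation": [0, 0, 0], "grip": 255}

```text
time: 46.35
tool_pos: [0.4624, -0.1618, 0.0951]
tcp_rot: [-3.142, -0.0, 1.419]
wrist_force: [0.0, -0.6, -2.9]
gripper_width: 0.149
grasp_force: 30.0
```

move_arm:
  plan:
    - {"slide": [0, 0, 0.001], "rotation": [0, 0, 0], "grip": 255}
    - {"slide": [0, 0, 0], "rotation": [0, 0, 0], "grip": 255}

```text
time: 46.55
tool_pos: [0.4625, -0.1618, 0.0947]
tcp_rot: [3.141, 0.0, 1.419]
wrist_force: [-3.5, 1.5, 10.3]
gripper_width: 0.153
grasp_force: 30.0
```

Seated at 0.0947 as predicted. Release and rise.

move_arm:
  plan:
    - {"slide": [0, 0, 0], "rotation": [0, 0, 0], "grip": 110}
    - {"slide": [0, 0, 0], "rotation": [0, 0, 0], "grip": 110}
    - {"slide": [0, 0, 0], "rotation": [0, 0, 0], "grip": 110}
    - {"slide": [0, 0, 0], "rotation": [0, 0, 0], "grip": 110}
    - {"slide": [0, 0, 0], "rotation": [0, 0, 0], "grip": 110}
    - {"slide": [0, 0, 0], "rotation": [0, 0, 0], "grip": 110}
    - {"slide": [0, 0, -0.015], "rotation": [0, 0, 0], "grip": 110}
    - {"slide": [0, 0, -0.025], "rotation": [0, 0, 0], "grip": 110}
    - {"slide": [0, 0, -0.035], "rotation": [0, 0, 0], "grip": 110}
    - {"slide": [0, 0, 0], "rotation": [0, 0, 0], "grip": 110}

```text
time: 47.55
tool_pos: [0.4645, -0.1628, 0.1727]
tcp_rot: [3.136, 0.002, 1.419]
wrist_force: [-0.5, 0.4, -0.2]
gripper_width: 0.571
grasp_force: 0.0
```

```bash
cat > chk.py <<'E'
from h import *
cs=cam('scene');a=ctrl.capture('scene'); h=cv2.cvtColor(a,cv2.COLOR_RGB2HSV)
m=(h[...,0]>20)&(h[...,0]<35)&(h[...,1]>150)&(h[...,2]>80); m[:150]=0;m[230:]=0;m[:,:260]=0;m[:,350:]=0
for x in blobs(m): print('bar',x[0],x[1],cv2.boxPoints(x[2]).round(0).tolist())
m=((h[...,0]<6)|(h[...,0]>174))&(h[...,1]>170)&(h[...,2]>70); m[:150]=0;m[:,300:]=0;m[210:]=0
for x in blobs(m): print('pedal',x[0],x[1],cv2.boxPoints(x[2]).round(0).tolist())
E
python3 chk.py; python3 go.py 0.4275 -0.387 0.17 1.42; python3 - <<'E'
from h import *
c=cam('wrist'); b=ctrl.capture('wrist'); show('w12',b); g=cv2.cvtColor(b,cv2.COLOR_RGB2HSV)
m=(g[...,1]<60)&(g[...,2]>110); m[300:]=0
x=max(blobs(m,500),key=lambda t:t[0]); print('plate',[ray(c,p,.113).round(4)[:2].tolist() for p in cv2.boxPoints(x[2])])
E
```

```text
bar 252 [302.9 190.2] [[289.0, 190.0], [295.0, 179.0], [316.0, 190.0], [311.0, 201.0]]
pedal 42 [253.  182.5] [[248.0, 184.0], [249.0, 178.0], [258.0, 181.0], [256.0, 186.0]]
t47.60 [ 0.4636 -0.1624  0.1708] [3.1379e+00 1.2000e-03 1.4188e+00] q6 -0.307 F [-0.4  0.4 -0.2] w0.565 g0.0
slide [-0.2275 -0.0017  0.0011] rotvec [ 0.0037  0.0012 -0.0012]
plate [[0.4376, -0.0135], [0.5316, -0.0277], [0.5129, -0.2213], [0.3971, -0.2034]]
```

The bar's position in the scene view matches the original (302.9, 190.2), so the cover is seated. The pedal is still down. Now release the brake.

move_arm:
  plan:
    - {"slide": [-0.02, 0, 0], "rotation": [0, 0, 0], "grip": 110}
    - {"slide": [-0.035, 0, 0], "rotation": [0, 0, 0], "grip": 110}
    - {"slide": [-0.04, 0, 0], "rotation": [0, 0, 0], "grip": 110}
    - {"slide": [-0.04, 0, 0], "rotation": [0, 0, 0], "grip": 110}
    - {"slide": [-0.04, 0, 0], "rotation": [0, 0, 0], "grip": 110}
    - {"slide": [-0.03, 0, 0], "rotation": [0, 0, 0], "grip": 110}
    - {"slide": [-0.021, 0, 0], "rotation": [0, 0, 0], "grip": 110}
    - {"slide": [0, 0, 0.03], "rotation": [0, 0, 0], "grip": 110}
    - {"slide": [0, 0, 0], "rotation": [0, 0, 0], "grip": 110}
    - {"slide": [0, 0, 0], "rotation": [0, 0, 0], "grip": 110}

```text
time: 48.65
tool_pos: [0.4279, -0.3842, 0.1386]
tcp_rot: [-3.14, -0.002, 1.419]
wrist_force: [1.4, 0.2, 0.7]
gripper_width: 0.572
grasp_force: 0.0
```

```bash
python3 go.py 0.4275 -0.387 0.019 1.42; python3 - <<'E'
from h import *
c=cam('wrist'); b=ctrl.capture('wrist'); show('w13',b); h=cv2.cvtColor(b,cv2.COLOR_RGB2HSV)
m=((h[...,0]<6)|(h[...,0]>174))&(h[...,1]>170)&(h[...,2]>70); m[:,430:]=0
for x in blobs(m,100):
    bp=cv2.boxPoints(x[2]); print(x[0],x[1],bp.round().tolist(),[ray(c,p,.073)[:2].round(4).tolist() for p in bp])
E
```

```text
t48.65 [ 0.4279 -0.3842  0.1386] [-3.1397e+00 -1.7000e-03  1.4192e+00] q6 -0.684 F [1.4 0.2 0.7] w0.572 g0.0
slide [-0.0031  0.0003  0.1196] rotvec [-0.0019 -0.0017 -0.0008]
1152 [324.2 242.1] [[310.0, 219.0], [338.0, 219.0], [338.0, 263.0], [310.0, 263.0]] [[0.4212, -0.3645], [0.4441, -0.368], [0.4387, -0.4064], [0.415, -0.4027]]
```

move_arm:
  plan:
    - {"slide": [-0.002, 0.0015, 0.02], "rotation": [0, 0, 0], "grip": 110}
    - {"slide": [0, 0, 0.03], "rotation": [0, 0, 0], "grip": 110}
    - {"slide": [0, 0, 0.03], "rotation": [0, 0, 0], "grip": 110}
    - {"slide": [0, 0, 0.025], "rotation": [0, 0, 0], "grip": 110}
    - {"slide": [0, 0, 0.014], "rotation": [0, 0, 0], "grip": 110}
    - {"slide": [0, 0, 0], "rotation": [0, 0, 0], "grip": 110}
    - {"slide": [0, 0, 0], "rotation": [0, 0, 0], "grip": 255}
    - {"slide": [0, 0, 0], "rotation": [0, 0, 0], "grip": 255}
    - {"slide": [0, 0, 0], "rotation": [0, 0, 0], "grip": 255}
    - {"slide": [0, 0, 0], "rotation": [0, 0, 0], "grip": 255}
    - {"slide": [0, 0, 0], "rotation": [0, 0, 0], "grip": 255}
    - {"slide": [0, 0, 0], "rotation": [0, 0, 0], "grip": 255}

```text
time: 49.9
tool_pos: [0.4293, -0.3877, 0.0209]
tcp_rot: [3.141, 0.001, 1.419]
wrist_force: [-4.0, -0.8, 8.8]
gripper_width: 0.261
grasp_force: 30.0
```

Pinched (23.8 mm). Swing up along the arc, in two stages.

move_arm:
  plan:
    - {"slide": [-0.001, 0, -0.006], "rotation": [0, 0, 0], "grip": 255}
    - {"slide": [0, 0, -0.006], "rotation": [0, 0, 0], "grip": 255}
    - {"slide": [0.0004, 0, -0.008], "rotation": [0, 0, 0], "grip": 255}
    - {"slide": [0.0012, 0, -0.008], "rotation": [0, 0, 0], "grip": 255}
    - {"slide": [0.0019, 0, -0.0077], "rotation": [0, 0, 0], "grip": 255}
    - {"slide": [0.0028, 0, -0.0076], "rotation": [0, 0, 0], "grip": 255}
    - {"slide": [0, 0, 0], "rotation": [0, 0, 0], "grip": 255}

```text
time: 50.6
tool_pos: [0.4301, -0.382, 0.0646]
tcp_rot: [3.141, 0.001, 1.419]
wrist_force: [-5.0, 1.3, 3.1]
gripper_width: 0.257
grasp_force: 30.0
```

move_arm:
  plan:
    - {"slide": [0.0034, 0, -0.0072], "rotation": [0, 0, 0], "grip": 255}
    - {"slide": [0.0043, 0, -0.0068], "rotation": [0, 0, 0], "grip": 255}
    - {"slide": [0, 0, 0], "rotation": [0, 0, 0], "grip": 255}

```text
time: 50.9
tool_pos: [0.4313, -0.3745, 0.0783]
tcp_rot: [3.141, 0.001, 1.419]
wrist_force: [-5.5, -0.5, 2.3]
gripper_width: 0.262
grasp_force: 30.0
```

move_arm:
  plan:
    - {"slide": [0.0013, 0, -0.002], "rotation": [0, 0, 0], "grip": 255}
    - {"slide": [0, 0, 0], "rotation": [0, 0, 0], "grip": 255}

```text
time: 51.1
tool_pos: [0.4314, -0.3734, 0.0799]
tcp_rot: [-3.142, 0.001, 1.419]
wrist_force: [-5.1, -1.6, 1.2]
gripper_width: 0.26
grasp_force: 30.0
```

move_arm:
  plan:
    - {"slide": [0.001, 0, -0.0015], "rotation": [0, 0, 0], "grip": 255}
    - {"slide": [0, 0, 0], "rotation": [0, 0, 0], "grip": 255}

```text
time: 51.3
tool_pos: [0.4316, -0.3725, 0.0812]
tcp_rot: [-3.142, 0.001, 1.419]
wrist_force: [-6.0, -2.3, -1.6]
gripper_width: 0.256
grasp_force: 30.0
```

```bash
python3 chk.py; python3 -c "
from h import *
print(ctrl.observe()['wrist_force'])"
```

```text
bar 250 [302.8 190.2] [[289.0, 189.0], [295.0, 179.0], [316.0, 191.0], [311.0, 201.0]]
pedal 46 [257.5 167.5] [[254.0, 162.0], [260.0, 161.0], [261.0, 171.0], [256.0, 172.0]]
[-5.15740649 -2.13020639 -2.25241066]
```

move_arm:
  plan:
    - {"slide": [0.0012, 0, -0.0018], "rotation": [0, 0, 0], "grip": 255}
    - {"slide": [0, 0, 0], "rotation": [0, 0, 0], "grip": 255}

```text
time: 51.55
tool_pos: [0.4317, -0.3712, 0.083]
tcp_rot: [-3.141, 0.0, 1.419]
wrist_force: [-4.5, -2.4, -0.9]
gripper_width: 0.262
grasp_force: 30.0
```

move_arm:
  plan:
    - {"slide": [0.0012, 0, -0.0018], "rotation": [0, 0, 0], "grip": 255}
    - {"slide": [0, 0, 0], "rotation": [0, 0, 0], "grip": 255}

```text
time: 51.75
tool_pos: [0.4319, -0.37, 0.0847]
tcp_rot: [-3.141, 0.0, 1.419]
wrist_force: [-4.1, -2.4, -4.7]
gripper_width: 0.259
grasp_force: 30.0
```

move_arm:
  plan:
    - {"slide": [0.001, 0, -0.0018], "rotation": [0, 0, 0], "grip": 255}
    - {"slide": [0, 0, 0], "rotation": [0, 0, 0], "grip": 255}

```text
time: 51.95
tool_pos: [0.4319, -0.3693, 0.0856]
tcp_rot: [-3.141, 0.001, 1.419]
wrist_force: [-1.3, -10.3, -21.7]
gripper_width: 0.26
grasp_force: 30.0
```

move_arm:
  plan:
    - {"slide": [0.001, 0, -0.0018], "rotation": [0, 0, 0], "grip": 255}
    - {"slide": [0, 0, 0], "rotation": [0, 0, 0], "grip": 255}

```text
time: 52.15
tool_pos: [0.432, -0.3684, 0.087]
tcp_rot: [-3.141, 0.0, 1.419]
wrist_force: [0.1, -11.5, -29.1]
gripper_width: 0.255
grasp_force: 30.0
```

```bash
python3 chk.py|tail -1; python3 - <<'E'
from h import *
a=cv2.imread('pics/scene0.png'); h=cv2.cvtColor(a,cv2.COLOR_BGR2HSV)
m=((h[...,0]<6)|(h[...,0]>174))&(h[...,1]>170)&(h[...,2]>70); m[:150]=0;m[:,300:]=0;m[210:]=0
print([(x[0],x[1]) for x in blobs(m)])
E
```

```text
pedal 41 [258.  166.8] [[255.0, 161.0], [259.0, 160.0], [262.0, 170.0], [257.0, 171.0]]
[(np.int32(93), array([254.5, 167.2]))]
```

The upper stop was clearly felt (29 N). Open and withdraw straight up.

move_arm:
  plan:
    - {"slide": [0, 0, 0], "rotation": [0, 0, 0], "grip": 60}
    - {"slide": [0, 0, 0], "rotation": [0, 0, 0], "grip": 60}
    - {"slide": [0, 0, 0], "rotation": [0, 0, 0], "grip": 60}
    - {"slide": [0, 0, 0], "rotation": [0, 0, 0], "grip": 60}
    - {"slide": [0, 0, 0], "rotation": [0, 0, 0], "grip": 60}
    - {"slide": [0, 0, 0], "rotation": [0, 0, 0], "grip": 60}
    - {"slide": [0, 0, -0.02], "rotation": [0, 0, 0], "grip": 60}
    - {"slide": [0, 0, -0.03], "rotation": [0, 0, 0], "grip": 60}
    - {"slide": [0, 0, -0.04], "rotation": [0, 0, 0], "grip": 60}
    - {"slide": [0, 0, -0.04], "rotation": [0, 0, 0], "grip": 60}
    - {"slide": [0, 0, 0], "rotation": [0, 0, 0], "grip": 60}
    - {"slide": [0, 0, 0], "rotation": [0, 0, 0], "grip": 60}

```text
time: 53.4
tool_pos: [0.4326, -0.3682, 0.2187]
tcp_rot: [3.14, 0.001, 1.419]
wrist_force: [0.3, 0.1, -1.1]
gripper_width: 0.766
grasp_force: 0.0
```

```bash
python3 chk.py; python3 -c "
from h import *
st()"
```

```text
bar 253 [302.9 190.1] [[289.0, 190.0], [294.0, 179.0], [316.0, 190.0], [311.0, 201.0]]
pedal 91 [254.9 166.5] [[248.0, 163.0], [254.0, 159.0], [261.0, 170.0], [255.0, 174.0]]
t53.45 [ 0.4321 -0.3677  0.2176] [-3.1412e+00 -3.0000e-04  1.4188e+00] q6 -0.658 F [ 0.2  0.8 -0.9] w0.769 g0.0
```

The pedal is at its starting height or slightly above (row 166.5 against 167.2), the cover is seated, and the arm is clear. Handing in.

```bash
python3 -c "
from workcell import ctrl
print(ctrl.close_job())"
```

```text
the job is handed in; nothing more can be done
None
```

The job was handed in at about 53 s with every step done in the order asked: brake locked, both steel brackets standing in the tray, cover seated over both pins, then brake released; the hand-in returned no verdict.

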